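# Charge the press-to-run mill with charcoal and hold its lid down

## Task

Tip the charcoal lumps from the weighing scoop into the open chamber of the mill, all of them, and set the scoop back down flat on the bench. Then put the mill's lid on the chamber and press it down against the sprung interlock pins until it sits fully home on the rim. The mill runs only while the lid is held: finish with the gripper still pressing it firmly onto the rim, without forcing it, and with the other things on the bench left where they stand.

Things in the scene. Friction and masses are not known exactly. Their poses are not given: they have to be found in the camera images.
- mill: laboratory mill, fixed: white housing 215 x 184 mm, 80 mm high, knob and switch on its -x face; on it a round grey collar (158 mm wide, top 156 mm above the bench) that carries the steel bowl. Origin: on the bench, on the bowl's vertical axis; the housing reaches from x = -130 to +86 mm and y = -92 to +92 mm; z up
- chamber (a point): centre of the bowl's open mouth, on its axis at the height of the rim, 165 mm above the bench. The bowl is 110 mm wide inside, 120 mm outside, 82 mm deep, with a flat knife 10 mm high at its bottom; its rim is the hard stop of the lid
- interlock (a joint): travel of three steel pins (9 mm thick) on one sprung carrier, evenly spaced on a circle of 137 mm diameter round the bowl; free, they stand 8 mm above the rim. 0 = up, grows downward (m), 0.008 with the lid on the rim. Together they push up with 5 N at 0 and 9 N at 0.008, more than the lid's weight, so a lid let go rises; a steady push of 12 to 30 N keeps it on the rim
- lid: loose steel lid, 260 g (give or take a quarter), right way up on the bench: disc 148 mm wide, 6 mm thick, over a round spigot 102 mm wide, 14 mm deep (edge tapered, drops into the bowl), with an upright black cylindrical knob 28 mm wide, 34 mm high on top. Origin: centre of the spigot's underside, z up; disc at 14 to 20 mm, knob at 20 to 54 mm. Fully home, its origin is 14 mm below chamber
- lid_knob (a point): point on the knob's axis to grip, 43 mm above the lid's origin, 11 mm below the knob's top
- scoop: loose weighing scoop of plain steel, 170 g: flat pan 120 mm long, 80 mm wide, walls 3 mm thick, 31 mm high, tapering to an open spout 56 mm wide inside at its +x end; straight square handle (14 x 14 mm, 75 mm long) from the back wall towards -x. Origin: centre of the pan's underside, the pan reaches from x = -55 to +65 mm; x towards the spout, z up
- scoop_handle (a point): middle of the handle, 92 mm behind the scoop's origin and 30 mm above its underside; grip it across, along the scoop's y
- scoop_spout (a point): middle of the pouring edge of the spout, 65 mm ahead of the scoop's origin, 3 mm above its underside
- lump1: irregular dark charcoal lump, about 29 x 24 x 22 mm, 12 g, slides on the scoop's steel once it is tilted some 18 to 26 degrees; one of four lying in the pan of the scoop. Origin: its centre
- lump2: irregular dark charcoal lump, about 26 x 24 x 22 mm, 12 g, slides on the scoop's steel once it is tilted some 18 to 26 degrees; one of four lying in the pan of the scoop. Origin: its centre
- lump3: irregular dark charcoal lump, about 28 x 24 x 22 mm, 12 g, slides on the scoop's steel once it is tilted some 18 to 26 degrees; one of four lying in the pan of the scoop. Origin: its centre
- lump4: irregular dark charcoal lump, about 25 x 24 x 22 mm, 12 g, slides on the scoop's steel once it is tilted some 18 to 26 degrees; one of four lying in the pan of the scoop. Origin: its centre
- beaker: glass beaker, 72 mm diameter, 95 mm high; origin under its centre. Bystander: leave alone
- dish: white porcelain evaporating dish, 90 mm diameter, 36 mm high; origin under its centre. Bystander: leave alone
- jar: amber glass jar with black cap, 68 mm diameter, 100 mm high; origin under its centre. Bystander: leave alone
- wash_bottle: white plastic wash bottle, 68 mm diameter, 165 mm high with its bent spout; origin under its centre. Bystander: leave alone
- petri: round glass dish, 90 mm diameter, 14 mm high; origin under its centre. Bystander: leave alone
- tongs: steel crucible tongs, 218 mm long, 60 mm wide over the finger rings, 10 mm high, lying flat; origin under the middle, tips towards +x. Bystander: leave alone
- bowl: the mill's steel bowl, fixed in the collar of the mill. Origin: on its axis, 79 mm above the bench, 86 mm below chamber; its rim carries the closed lid
Mind the look-alikes: they are no part of the job. What is shaped like the scoop but purple is not meant.

How it is judged:
On the way, in this order (a step that is already met when the one before it is completed fails the run):
1. the scoop is tipped with its spout over the mill's chamber (angle between scoop's own z axis and vertical above 0.2 rad and horizontal distance between scoop_spout and chamber below 0.1 m and height (world z) of scoop_spout above 0.12 m), for 0.06 s.
2. all four lumps lie in the chamber, below its rim (horizontal distance between each of lump1, lump2, lump3, lump4 and chamber below 0.055 m and height (world z) of each of lump1, lump2, lump3, lump4 below 0.15 m), for 0.2 s.
3. the scoop lies flat on the bench again (height (world z) of scoop below 0.006 m and angle between scoop's own z axis and vertical below 0.1 rad and linear speed of scoop below 0.05 m/s), for 0.2 s.
At the end, for the whole second after the job is handed in: All lumps are in the bowl below its rim; the scoop lies flat on the bench; the lid is home: within 2 mm of its lowest position and 7 mm of the axis, level within 0.04 rad, on the rim with over 1 N, pins down 6 mm or more; the fingers still hold it with over 3 N (all of step 2 and z of lid in the frame of chamber below -0.012 m and horizontal distance between lid and chamber below 0.007 m and angle between lid's own z axis and vertical below 0.04 rad and value of joint interlock above 0.006 m and contact force between lid and bowl above 1 N and contact force between the fingers and lid above 3 N and linear speed of each of lid, scoop below 0.02 m/s and height (world z) of scoop below 0.006 m and angle between scoop's own z axis and vertical below 0.1 rad); the arm keeps its last pose, push and grip.
It fails at once if the lid is forced: pressed on the bowl with more than 70 N (contact force between lid and bowl above 70 N).
It fails at once if a bystander is shifted by more than 30 mm or knocked over (distance of any of beaker, dish, jar, wash_bottle, petri, tongs from where it was at the start of the episode above 0.03 m or angle between any of beaker, dish, jar, wash_bottle, petri, tongs's own z axis and vertical above 0.6 rad).
It also fails if it takes over 67 s, if anything falls off the work surface, if the arm or the gripper's body presses on something with over 40 N, if the wrist force passes 120 N, or if a joint passes its speed limit or range.

## Robot

A 6-joint arm with a two-finger parallel gripper is mounted at the origin on the work surface. World frame = base frame: x ahead of the robot, y to its left, z up, the work surface at z = 0. Lengths are in m, angles in rad, forces in N, time in s.
With the tool pointing down it reaches from about 0.35 to 0.975 m from the base axis. Payload 4.9 kg.
Tool frame: the origin (TCP) lies midway between the tips of the shut fingers; the grasp point (between the pads) lies manip.grip_depth behind it (manip.grip_depth is the distance from the TCP to the grasp point, in m); z points along the fingers, x is the direction in which the jaws open and shut, and the axes are right-handed (so a half turn about z gives the same grasp; the last joint's range is limited). The gripper opens to 85 mm and grips with 20 to 120 N. Pads are 22 mm wide; open, the fingers measure 114 mm over their backs; the gripper's body (76 mm by 85 mm) begins 54 mm behind the grasp point. The pads swing forward as they close: fully open they stand 13 mm farther back than shut.
Start: joints at [-1.421, 0.053, 1.613, -0, 1.476, -0.119], TCP at [0.166, -0.603, 0.231] pointing down, gripper open.
Joint ranges: [-3.01, 3.01], [-1.01, 2.22], [0.06, 2.58], [-1.02, 4.17], [0.09, 2.62], [-3.14, 3.14]. Speed limits (rad/s): [2.57, 2.57, 3.14, 3.14, 3.14, 3.14].

## Interface

Orientations are given as a unit quaternion [w, x, y, z].
In Python, from plant import state, grab_frame, ticket, manip gives the robot as it stands.
- The arm moves only by the tool carry_out, never from a script. Its argument "moves" is a list that holds one entry, the list of rows, each a list of 7 numbers: the turn, a rotation vector about the tool's x, y, z each as a share of 5 degrees, from -1 to 1, then the shift along the tool's x, y, z each as a share of 0.04 m, from -1 to 1, then the gripper command: -1 is shut, 1 is fully open, values between are in proportion. A call has 1 to 8 rows; each row shifts and turns the commanded pose from where the row before left it, along the tool's axes as they then stand; what a row does not reach is not made up. A row lasts 1/12 s, in which the tool goes at most 41.7 mm and 7.16 degrees, less where a joint would pass 70% of its speed; a pose out of reach is approached as far as the arm can. A call with a number of a shift or a turn outside -1 to 1 is refused whole. A call with a gripper value outside its range is refused whole. The fingers move at their own pace and stop on an object; the grip force is fixed at half the most. Time passes only in rows, so rows that do not move let the fingers close. It gives the time, the measured TCP pose, the force and the opening at its end, in the units of the state.
- state(): the state, without advancing time (a new reading comes with each control period).
- grab_frame(name): name is "side" or "top" or "wrist"; returns a dict with "frame" (420x560x3 uint8, red, green, blue), "z_map" (420x560 float32, m along the optical axis (not along the pixel's ray), 0 where there is no reading), "K" (3x3 intrinsics, pixels), "world_from_camera" (4x4, takes a point from camera to world coordinates); the wrist camera has in their place "hand_eye" (4x4, takes a point from camera to tool coordinates, whose origin is the TCP and whose axes are the tool frame's). Camera axes: x right, y down, z forward; pixel columns grow to the right and rows downward; lengths in m; the calibration is good to about 2 mm. A picture is of the moment at which its call begins: read the wrist's pose just before it.
- ticket.job_done(): hands the job in, once; it reports no verdict.
The state is a dict: "time": time; "joint_pos": joint angles; "joint_vel": joint speeds; "joint_efforts": joint torques, N m; "tool_pos": TCP position; "tool_rot": TCP orientation; "contact_force": force on the tool from outside, world axes, zero at the start; "ft_torque": the same for the moment, N m; "gripper_width": opening from 0.0 (shut) to 1.0 (fully open).
Only numpy, scipy, OpenCV 4.12 (cv2) and the standard library are available. Lean on these libraries where they do the work, as an engineer would, in place of code of your own. Each camera call takes 0.05 s, during which the arm holds its last target.

## Working session

There is one attempt and no reset: what is moved stays moved. The work goes in short steps, Python scripts to look and compute and a tool call to move; the robot and the scene stay as the last step left them, time stands still between calls to the robot, and variables do not carry over. Pictures are saved under pics/ and viewed, and the job is handed in when it is done.

Besides the shell and the picture viewer there is one more tool, called after "Request:" as name(argument=value, ...), one argument or row to a line, values as JSON. carry_out: Moves the arm, as the interface text tells. Shift numbers are shares of 0.04 m and turn numbers shares of 5 degrees, none past 1 either way. Its arguments: {"type":"object","properties":{"moves":{"type":"array"}},"required":["moves"]}

```bash
mkdir -p pics; ls
python3 - <<'E'
from plant import state, grab_frame, ticket, manip
import cv2
s=state(); print(s); print(manip.grip_depth)
for n in("side","top","wrist"):
    f=grab_frame(n); cv2.imwrite(f"pics/{n}0.png",f["frame"][...,::-1]); print(n,f["K"],f.get("world_from_camera",f.get("hand_eye")))
E
```

```text
pics
{'time': 0.0, 'joint_pos': array([-1.42097693e+00,  5.33392971e-02,  1.61430013e+00, -1.64116513e-05,
        1.47601812e+00, -1.19026655e-01]), 'joint_vel': array([-5.36218453e-04,  5.24568337e-04, -8.63960465e-04,  6.31776403e-04,
        1.11081687e-05, -1.47336256e-04]), 'joint_efforts': array([ 1.99771762e-05, -3.93683231e+01, -3.70174563e+01, -8.63173204e-05,
        7.13426038e-03,  4.31440526e-06]), 'tool_pos': array([ 0.16589699, -0.60192581,  0.23007025]), 'tool_rot': array([-7.12862514e-04,  7.95493333e-01, -6.05961460e-01, -7.46892153e-04]), 'contact_force': array([ 0.2549184 , -0.0579139 ,  0.01128838]), 'ft_torque': array([ 0.02170814, -0.02596705, -0.02578429]), 'gripper_width': 1.0002455468234923}
0.0187
side [[471.61438147   0.         284.31642943]
 [  0.         471.61438147 204.30954998]
 [  0.           0.           1.        ]] [[-0.96779383 -0.14564008  0.20533889  0.26595441]
 [-0.25173177  0.55179028 -0.79508402  1.03742195]
 [ 0.0024921  -0.82116774 -0.57068147  0.85337264]
 [ 0.          0.          0.          1.        ]]
top [[493.56147345   0.         276.77267567]
 [  0.         493.56147345 210.28304827]
 [  0.           0.           1.        ]] [[-0.01317104 -0.99554975  0.09331243  0.38643026]
 [-0.99988547  0.01380893  0.00619368 -0.01452882]
 [-0.00745466 -0.09322016 -0.99561761  1.65493435]
 [ 0.          0.          0.          1.        ]]
wrist [[366.50517413   0.         278.4639073 ]
 [  0.         366.50517413 212.3725646 ]
 [  0.           0.           1.        ]] [[ 9.99999767e-01 -6.56107902e-04 -1.88810263e-04 -6.62036207e-05]
 [ 6.82696574e-04  9.63874300e-01  2.66356655e-01 -6.84286205e-02]
 [ 7.23065474e-06 -2.66356721e-01  9.63874523e-01 -1.41249224e-01]
 [ 0.00000000e+00  0.00000000e+00  0.00000000e+00  1.00000000e+00]]
```

View pics/side0.png

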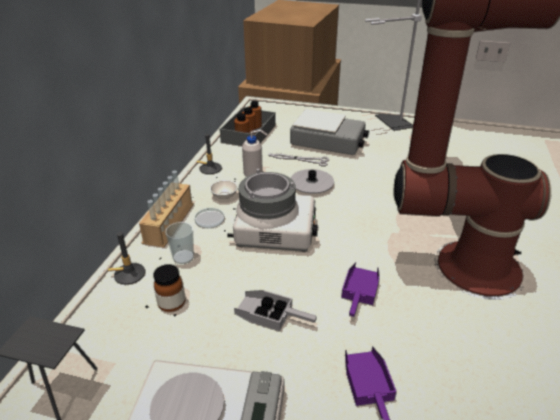

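View pics/top0.png

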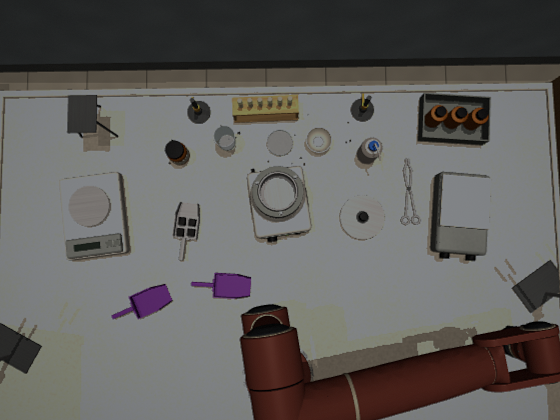

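View pics/wrist0.png

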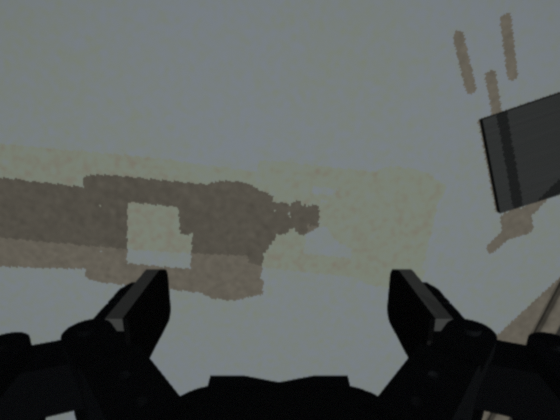

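```bash
cat > h.py <<'E'
from plant import state, grab_frame, ticket, manip
import numpy as np, cv2
from scipy.spatial.transform import Rotation as R
def Rt(s): q=s["tool_rot"]; return R.from_quat([q[1],q[2],q[3],q[0]]).as_matrix()
def cam(n):
    s=state(); f=grab_frame(n)
    if n=="wrist":
        T=np.eye(4); T[:3,:3]=Rt(s); T[:3,3]=s["tool_pos"]; f["T"]=T@f["hand_eye"]
    else: f["T"]=f["world_from_camera"]
    return f
def cloud(f):
    v,u=np.mgrid[0:420,0:560]; z=f["z_map"].astype(float); K=f["K"]
    P=np.stack([(u-K[0,2])/K[0,0]*z,(v-K[1,2])/K[1,1]*z,z],-1)
    return P@f["T"][:3,:3].T+f["T"][:3,3]
def ray(f,u,v,zw):
    K=f["K"]; d=f["T"][:3,:3]@np.array([(u-K[0,2])/K[0,0],(v-K[1,2])/K[1,1],1]); o=f["T"][:3,3]
    return o+d*(zw-o[2])/d[2]
def proj(f,p):
    T=f["T"]; c=T[:3,:3].T@(np.asarray(p)-T[:3,3]); k=f["K"]@c; return k[:2]/k[2]
def save(f,n,box=None,sc=1):
    im=f["frame"][...,::-1]
    if box: u0,v0,u1,v1=box; im=im[v0:v1,u0:u1]
    im=cv2.resize(im,None,fx=sc,fy=sc,interpolation=cv2.INTER_CUBIC); cv2.imwrite(f"pics/{n}.png",im)
E
python3 - <<'E'
from h import *
f=cam("top"); C=cloud(f)
np.save("topcloud.npy",C)
save(f,"t_scoop",(150,190,230,270),8); save(f,"t_mill",(235,150,405,250),4)
def fit(m,n):
    P=C[m]; print(n,len(P),P.mean(0).round(4)); (cx,cy),r=cv2.minEnclosingCircle(P[:,:2].astype(np.float32)); print(' circ',round(cx,4),round(cy,4),round(r,4))
v,u=np.mgrid[0:420,0:560]
b=lambda a,c,d,e:(u>a)&(u<c)&(v>d)&(v<e)
fit(b(240,320,150,250)&(C[...,2]>.145)&(C[...,2]<.18),'collar')
fit(b(240,320,150,250)&(C[...,2]>.161)&(C[...,2]<.18),'rim')
fit(b(330,395,190,245)&(C[...,2]>.01)&(C[...,2]<.03),'lid')
fit(b(330,395,190,245)&(C[...,2]>.04)&(C[...,2]<.07),'knob')
m=b(160,215,190,270)&(C[...,2]>.012)
fit(m,'scoop'); P=C[m]; 
hd=P[(P[:,0]<.34)]; print(len(hd)); 
for x in np.argwhere(m)[::12]: print(x, C[tuple(x)].round(3),end=';')
E
```

```text
collar 1066 [ 0.5857 -0.0065  0.1582]
 circ 0.5858 -0.0072 0.0792
rim 270 [ 0.5848 -0.006   0.1654]
 circ 0.5851 -0.0076 0.0774
lid 1474 [ 0.513  -0.2853  0.0204]
 circ 0.5145 -0.2753 0.1071
knob 63 [ 0.5135 -0.2848  0.054 ]
 circ 0.5134 -0.2854 0.0143
scoop 549 [0.4726 0.2868 0.1016]
 circ 0.4379 0.1751 0.1966
0
[191 205] [ 0.386 -0.015  1.655];[205 190] [0.562 0.286 0.013];[208 197] [0.551 0.262 0.015];[211 177] [0.541 0.326 0.028];[214 174] [ 0.386 -0.015  1.655];[216 175] [0.525 0.333 0.026];[217 198] [0.519 0.255 0.037];[218 187] [0.519 0.296 0.012];[219 189] [0.514 0.287 0.028];[220 179] [0.511 0.318 0.035];[220 193] [0.51  0.272 0.038];[221 183] [0.508 0.306 0.029];[222 175] [0.505 0.335 0.018];[222 192] [0.504 0.276 0.029];[223 183] [0.501 0.308 0.022];[223 203] [0.501 0.242 0.012];[224 189] [0.498 0.287 0.025];[225 184] [0.495 0.305 0.018];[226 192] [0.491 0.278 0.017];[228 178] [0.485 0.324 0.023];[229 178] [0.482 0.324 0.023];[229 193] [0.481 0.274 0.025];[230 181] [0.477 0.31  0.039];[230 197] [0.477 0.261 0.024];[231 187] [0.474 0.293 0.026];[232 176] [0.472 0.33  0.026];[232 191] [0.471 0.279 0.03 ];[233 180] [0.468 0.318 0.019];[233 196] [0.467 0.262 0.034];[234 183] [0.465 0.309 0.016];[234 197] [0.465 0.262 0.017];[235 188] [0.461 0.29  0.024];[236 173] [0.458 0.338 0.035];[236 196] [0.457 0.263 0.028];[238 178] [ 0.386 -0.015  1.655];[238 190] [0.451 0.282 0.032];[239 191] [0.448 0.281 0.023];[240 214] [ 0.386 -0.015  1.655];[242 185] [0.438 0.301 0.019];[245 182] [0.428 0.307 0.041];[247 183] [0.422 0.305 0.035];[249 184] [0.415 0.302 0.03 ];[252 181] [0.405 0.31  0.039];[254 183] [0.399 0.304 0.035];[256 212] [ 0.386 -0.015  1.655];[259 181] [0.383 0.309 0.042];
```

View pics/t_scoop.png

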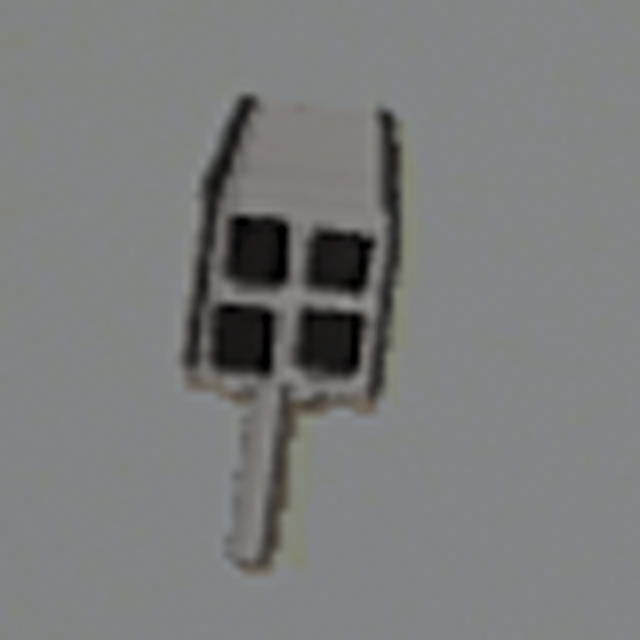

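View pics/t_mill.png

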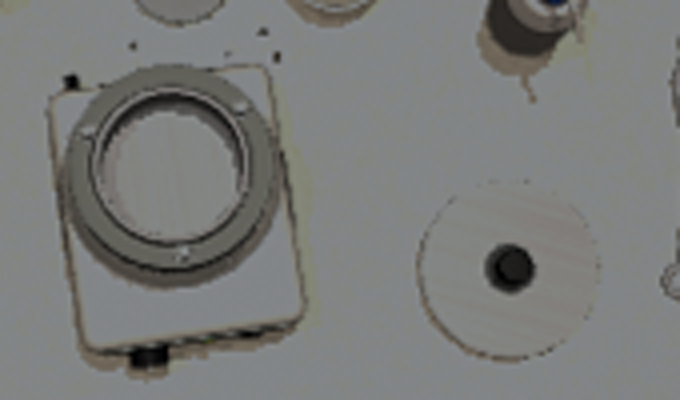

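Request:
carry_out(
  moves=[
    [[0, 0, 0, -0.5, -0.8, -0.2, 1], [0, 0, 0, -0.5, -0.8, -0.2, 1], [0, 0, 0, -0.5, -0.8, -0.2, 1], [0, 0, 0, -0.5, -0.8, -0.2, 1], [0, 0, 0, -0.5, -0.8, -0.2, 1], [0, 0, 0, -0.5, -0.8, -0.2, 1], [0, 0, 0, -0.5, -0.8, -0.2, 1], [0, 0, 0, -0.5, -0.8, -0.2, 1]],
  ],
)

```text
time: 0.87
tool_pos: [0.3711, -0.3787, 0.2956]
tool_rot: [-0.0, 0.795, -0.606, 0.0]
contact_force: [0.0, -0.1, 0.1]
gripper_width: 1.003
```

```bash
cat >> h.py <<'E'
def goto(p=None,az=None,s=None):
    """print deltas in tool shares to reach TCP p"""
    s=s or state(); r=Rt(s); print("t",round(s["time"],2),"pos",s["tool_pos"].round(4),"x",r[:,0].round(3),"z",r[:,2].round(3),"j",s["joint_pos"].round(2),"F",s["contact_force"].round(1),"w",round(s["gripper_width"],3))
    if p is not None:
        d=r.T@(np.array(p)-s["tool_pos"]); print(" shift shares (total)",(d/.04).round(2))
E
python3 -c "
from h import *
goto((.45,-.29,.3))"
```

```text
t 0.87 pos [ 0.3711 -0.3787  0.2956] x [ 0.265 -0.964  0.   ] z [ 0. -0. -1.] j [-0.94 -0.21  1.75  0.    1.6   0.37] F [ 0.  -0.1  0.1] w 1.003
 shift shares (total) [-1.61 -2.49 -0.11]
```

Request:
carry_out(
  moves=[
    [[0, 0, 0, -0.4, -0.6, 0, 1], [0, 0, 0, -0.4, -0.6, 0, 1], [0, 0, 0, -0.4, -0.6, 0, 1], [0, 0, 1, 0, 0, 0, 1], [0, 0, 1, 0, 0, 0, 1], [0, 0, 1, 0, 0, 0, 1], [0, 0, 1, 0, 0, 0, 1], [0, 0, 0.8, 0, 0, 0, 1]],
  ],
)

```text
time: 1.53
tool_pos: [0.427, -0.3146, 0.295]
tool_rot: [-0.0, -0.651, 0.759, 0.0]
contact_force: [-0.3, 0.3, -0.3]
gripper_width: 1.0
```

```bash
python3 -c "
from h import *
f=cam('wrist'); save(f,'w_lid'); C=cloud(f); np.save('wl.npy',C)
m=(C[...,2]>.045)&(C[...,2]<.065)&(np.hypot(C[...,0]-.513,C[...,1]+.285)<.03)
P=C[m]; print(len(P),P.mean(0)); print(cv2.minEnclosingCircle(P[:,:2].astype(np.float32)))
m=(C[...,2]>.014)&(C[...,2]<.026)&(np.hypot(C[...,0]-.513,C[...,1]+.285)<.085)
P=C[m]; print(len(P),P.mean(0)); print(cv2.minEnclosingCircle(P[:,:2].astype(np.float32)))
goto((.45,.1,.3))"
```

```text
625 [ 0.51647241 -0.28678486  0.05251734]
((0.516555666923523, -0.28652656078338623), 0.01403487753123045)
14437 [ 0.51919352 -0.28706813  0.01876778]
((0.5164607167243958, -0.2863440215587616), 0.07402486354112625)
t 1.58 pos [ 0.4269 -0.3147  0.295 ] x [-0.155 -0.988 -0.   ] z [-0.  0. -1.] j [-0.78 -0.2   1.75 -0.    1.6   0.95] F [ 0.  -0.5  0.1] w 1.003
 shift shares (total) [-10.33   1.03  -0.12]
```

View pics/w_lid.png

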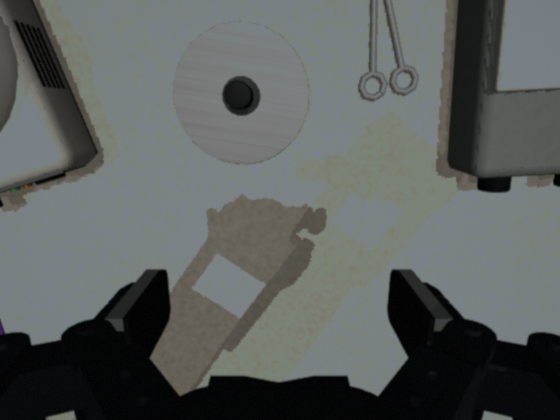

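Request:
carry_out(
  moves=[
    [[0, 0, 0, -1, 0, 0, 1], [0, 0, 0, -1, 0, 0, 1], [0, 0, 0, -1, 0, 0, 1], [0, 0, 0, -1, 0, 0, 1], [0, 0, 0, -1, 0, 0, 1], [0, 0, 0, -1, 0, 0, 1], [0, 0, 0, -1, 0, 0, 1], [0, 0, 0, 0, 0, 0, 1]],
  ],
)

```text
time: 2.25
tool_pos: [0.469, -0.0323, 0.2954]
tool_rot: [0.001, -0.656, 0.755, 0.001]
contact_force: [1.0, 0.5, -0.2]
gripper_width: 1.002
```

```bash
python3 -c "
from h import *
f=cam('wrist'); save(f,'w_mill'); C=cloud(f); np.save('wm.npy',C)
c=np.array([.5855,-.007]);rr=np.hypot(C[...,0]-c[0],C[...,1]-c[1])
m=(C[...,2]>.160)&(C[...,2]<.169)&(rr<.067)&(rr>.045)
P=C[m]; print(len(P),P.mean(0)); print(cv2.minEnclosingCircle(P[:,:2].astype(np.float32)))
m=(C[...,2]>.150)&(C[...,2]<.160)&(rr<.09)&(rr>.05)
P=C[m]; print(len(P),P.mean(0)); print(cv2.minEnclosingCircle(P[:,:2].astype(np.float32)))
goto((.415,.304,.2))"
```

```text
2702 [ 0.56772106 -0.00094255  0.16330866]
((0.5832946300506592, -0.0035043484531342983), 0.06489311903715134)
9306 [ 0.55924115 -0.00387933  0.15466442]
((0.5878036022186279, -0.007653721608221531), 0.07905525714159012)
t 2.3 pos [ 0.4688 -0.035   0.2953] x [-0.142 -0.99  -0.   ] z [ 0.  0. -1.] j [-0.23 -0.36  1.88  0.    1.63  1.48] F [-0.3 -0.7  0.4] w 0.999
 shift shares (total) [-8.2   2.54  2.38]
```

View pics/w_mill.png

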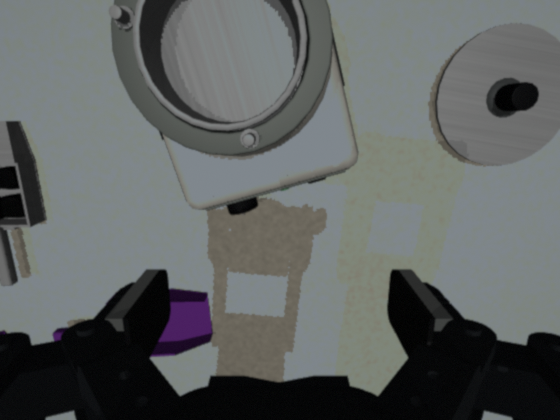

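Request:
carry_out(
  moves=[
    [[0, 0, 0, -1, 0.4, 0, 1], [0, 0, 0, -1, 0.4, 0, 1], [0, 0, 0, -1, 0.4, 0, 1], [0, 0, 0, -1, 0.4, 0, 1], [0, 0, 0, -1, 0.4, 0, 1], [0, 0, 0, -1, 0.4, 0.2, 1], [0, 0, 0, -1, 0.4, 0.2, 1], [0, 0, 0, -1, 0.4, 0.2, 1]],
  ],
)

```text
time: 2.97
tool_pos: [0.3932, 0.2853, 0.2725]
tool_rot: [0.001, -0.652, 0.758, -0.0]
contact_force: [1.4, -0.7, -0.0]
gripper_width: 1.001
```

Request:
carry_out(
  moves=[
    [[0, 0, 0, 0, 0, 0, 1], [0, 0, 0, 0, 0, 0, 1]],
  ],
)

```text
time: 3.13
tool_pos: [0.3926, 0.285, 0.2715]
tool_rot: [-0.001, -0.654, 0.757, -0.0]
contact_force: [0.1, -0.2, -0.4]
gripper_width: 1.005
```

```bash
python3 -c "
from h import *
f=cam('wrist'); save(f,'w_sc'); C=cloud(f); np.save('ws.npy',C); import pickle; pickle.dump(f,open('ws.pkl','wb'))
goto((.415,.304,.1))"
```

```text
t 3.18 pos [0.3933 0.284  0.2721] x [-0.148 -0.989  0.001] z [-0.001 -0.001 -1.   ] j [ 0.47 -0.31  1.88 -0.    1.58  2.19] F [ 0.1 -1.   0.3] w 1.001
 shift shares (total) [-0.58 -0.46  4.3 ]
```

View pics/w_sc.png

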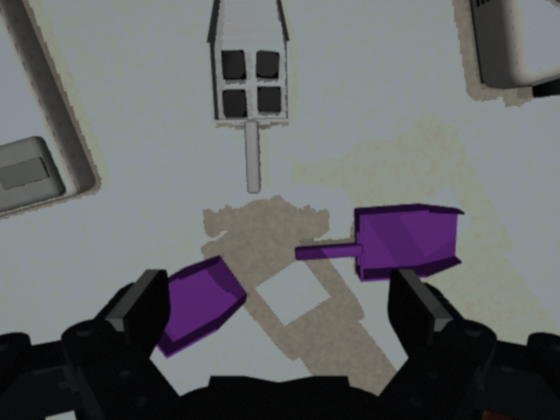

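```bash
python3 -c "
from h import *
import pickle; f=pickle.load(open('ws.pkl','rb')); C=cloud(f)
save(f,'w_scz',(190,0,310,205),3)
m=np.zeros((420,560),bool); m[128:192,240:266]=1; m&=(C[...,2]>.029)&(C[...,2]<.045)
P=C[m]; print(len(P),P.mean(0),P.min(0),P.max(0)); c,_,v=np.linalg.svd(P[:,:2]-P[:,:2].mean(0),full_matrices=False); d=v[0]*np.sign(v[0,0]); az=np.degrees(np.arctan2(d[1],d[0])); print(d,az)
t=(P[:,:2]-P[:,:2].mean(0))@d; print(t.min(),t.max()); 
end=P[:,:2].mean(0)+d*t.min(); print('end',end,'handle',end+d*.0375, 'spout',end+d*(.0375+.157))
print(ray(f,253.5,191,.037),ray(f,252,124,.037))
m=np.zeros((420,560),bool); m[0:125,200:296]=1; m&=(C[...,2]>.024)&(C[...,2]<.04); print(C[m].mean(0))
"
```

```text
868 [0.41660762 0.30883481 0.03521853] [0.38240845 0.2984094  0.02928311] [0.44874215 0.3198038  0.03799746]
[ 0.99190398 -0.1269901 ] -7.2956959302702895
-0.03374567723124769 0.031504647195221724
end [0.38313515 0.31312018] handle [0.42033155 0.30835805] spout [0.57606048 0.28842061]
[0.38401521 0.31282804 0.037     ] [0.45153036 0.3030827  0.037     ]
[0.48963819 0.30103367 0.02716058]
```

View pics/w_scz.png

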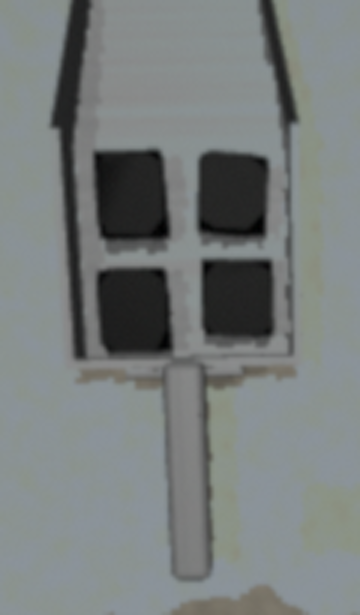

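```bash
python3 -c "
from h import *
goto((.422,.308,.012))"
```

```text
t 3.18 pos [0.3933 0.284  0.2721] x [-0.148 -0.989  0.001] z [-0.001 -0.001 -1.   ] j [ 0.47 -0.31  1.88 -0.    1.58  2.19] F [ 0.1 -1.   0.3] w 1.001
 shift shares (total) [-0.71 -0.62  6.5 ]
```

Request:
carry_out(
  moves=[
    [[0, 0, 0, -0.35, -0.3, 0.8, 1], [0, 0, 0, -0.35, -0.3, 0.8, 1], [0, 0, 0, 0, 0, 0.9, 1], [0, 0, 0, 0, 0, 0.9, 1], [0, 0, 0, 0, 0, 0.6, 1], [0, 0, 0, 0, 0, 0.5, 1], [0, 0, 0, 0, 0, 0, 1], [0, 0, 0, 0, 0, 0, 1]],
  ],
)

```text
time: 3.85
tool_pos: [0.4216, 0.3066, 0.092]
tool_rot: [-0.001, -0.651, 0.759, 0.0]
contact_force: [0.2, 0.6, 1.1]
gripper_width: 1.0
```

```bash
python3 -c "
from h import *
f=cam('wrist'); save(f,'w_g'); goto((.422,.308,.012))"
```

```text
t 3.9 pos [0.4226 0.3075 0.0937] x [-0.152 -0.988 -0.001] z [ 0.001  0.    -1.   ] j [ 0.49 -0.07  1.97 -0.    1.24  2.21] F [-0.1  0.3  0.3] w 0.997
 shift shares (total) [-0.01  0.02  2.04]
```

View pics/w_g.png

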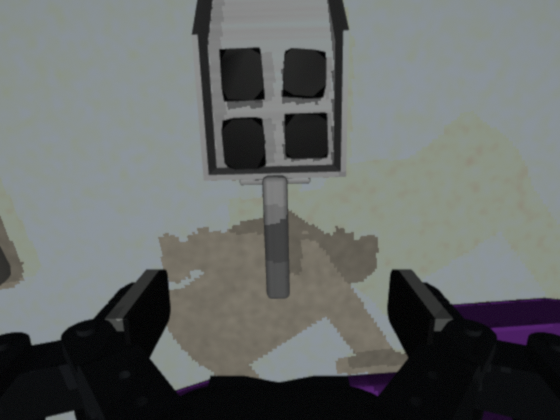

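Request:
carry_out(
  moves=[
    [[0, 0, 0, 0, 0, 0.7, 1], [0, 0, 0, 0, 0, 0.7, 1], [0, 0, 0, 0, 0, 0.4, 1], [0, 0, 0, 0, 0, 0.24, 1], [0, 0, 0, 0, 0, 0, 1], [0, 0, 0, 0, 0, 0, -1], [0, 0, 0, 0, 0, 0, -1], [0, 0, 0, 0, 0, 0, -1]],
  ],
)

```text
time: 4.57
tool_pos: [0.4227, 0.3093, 0.013]
tool_rot: [0.002, -0.652, 0.758, -0.0]
contact_force: [0.3, 0.4, 0.2]
gripper_width: 0.605
```

Request:
carry_out(
  moves=[
    [[0, 0, 0, 0, 0, 0, -1], [0, 0, 0, 0, 0, 0, -1], [0, 0, 0, 0, 0, 0, -1], [0, 0, 0, 0, 0, 0, -1], [0, 0, 0, 0, 0, 0, -1], [0, 0, 0, 0, 0, 0, -1], [0, 0, 0, 0, 0, 0, -1], [0, 0, 0, 0, 0, 0, -1]],
  ],
)

```text
time: 5.23
tool_pos: [0.4215, 0.3088, 0.0116]
tool_rot: [0.0, -0.652, 0.758, -0.0]
contact_force: [-1.9, -0.4, 5.9]
gripper_width: 0.149
```

```bash
python3 -c "
from h import *
f=cam('wrist'); save(f,'w_g2'); goto((.422,.308,.012))"
```

```text
t 5.28 pos [0.4215 0.3088 0.0116] x [-0.15  -0.989 -0.001] z [ 0.001  0.    -1.   ] j [0.49 0.06 2.   0.   1.08 2.21] F [-1.4 -0.9  5.1] w 0.155
 shift shares (total) [ 0.02 -0.02 -0.01]
```

View pics/w_g2.png

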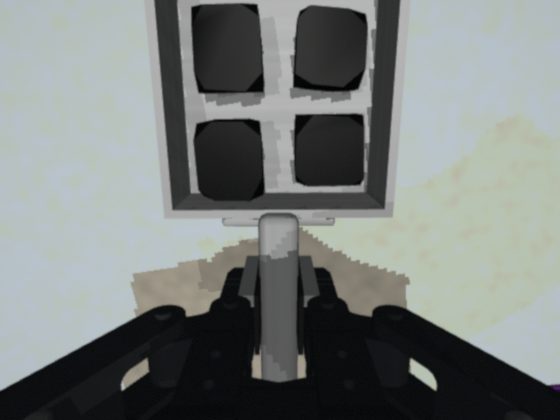

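Request:
carry_out(
  moves=[
    [[0, 0, 0, 0, 0, -0.2, -1], [0, 0, 0, 0, 0, -0.4, -1], [0, 0, 0, 0, 0, -0.6, -1], [0, 0, 0, 0, 0, -0.8, -1], [0, 0, 0, 0, 0, -0.8, -1], [0, 0, 0, 0, 0, -0.8, -1], [0, 0, 0, 0, 0, -0.8, -1], [0, 0, 0, 0, 0, -0.8, -1]],
  ],
)

```text
time: 5.95
tool_pos: [0.42, 0.308, 0.2194]
tool_rot: [-0.001, -0.652, 0.758, 0.0]
contact_force: [0.5, 0.1, -2.4]
gripper_width: 0.148
```

```bash
python3 -c "
from h import *
f=cam('wrist'); save(f,'w_g3'); goto((.38,.02,.35))
f=cam('side'); save(f,'s3',(200,140,400,340),3)
"
```

```text
t 6.0 pos [0.4234 0.3099 0.2278] x [-0.149 -0.989 -0.006] z [ 0.009  0.005 -1.   ] j [ 0.49 -0.19  1.85  0.    1.47  2.21] F [1.9 1.7 3.8] w 0.151
 shift shares (total) [ 7.31 -0.03 -3.1 ]
```

View pics/w_g3.png

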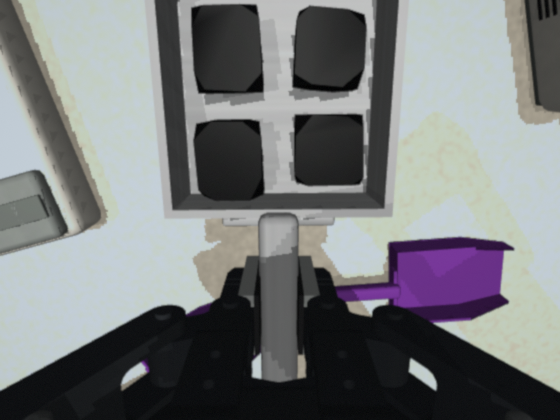

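View pics/s3.png

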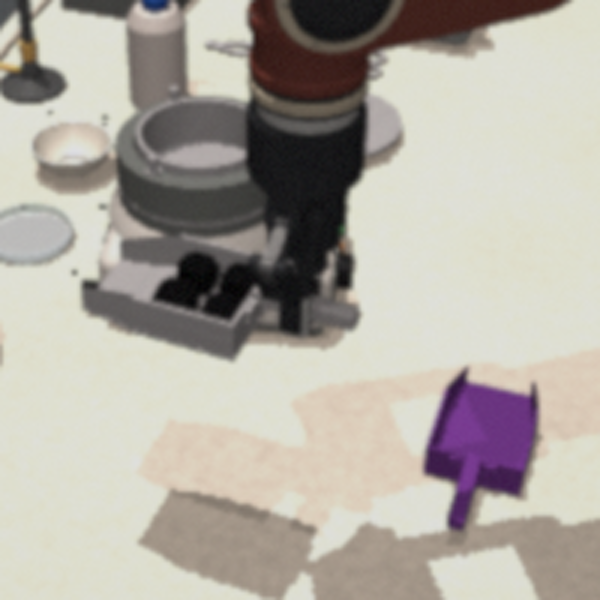

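Request:
carry_out(
  moves=[
    [[0, 0, 0, 0.3, 0, 0, -1], [0, 0, 0, 0.6, 0, 0, -1], [0, 0, 0, 0.7, -0.1, 0, -1], [0, 0, 0, 0.7, -0.1, 0, -1], [0, 0, 0, 0.7, -0.1, 0, -1], [0, 0, 0, 0.7, -0.1, 0, -1], [0, 0, 0, 0.7, -0.1, 0, -1], [0, 0, 0, 0.7, -0.1, 0, -1]],
  ],
)

```text
time: 6.72
tool_pos: [0.412, 0.1013, 0.2154]
tool_rot: [-0.002, -0.652, 0.758, 0.002]
contact_force: [1.1, -0.2, -2.4]
gripper_width: 0.15
```

Request:
carry_out(
  moves=[
    [[0, 0, 0, 0.7, 0, 0, -1], [0, 0, 0, 0.6, 0, 0, -1], [0, 0, 0, 0.4, 0, 0, -1], [0, 0, 0, 0.2, 0, 0, -1], [0, 0, 0, 0, 0, 0, -1], [0, 0, 0, 0, 0, 0, -1]],
  ],
)

```text
time: 7.22
tool_pos: [0.4021, 0.0282, 0.2172]
tool_rot: [-0.001, -0.652, 0.758, 0.001]
contact_force: [0.4, 0.7, -1.5]
gripper_width: 0.149
```

```bash
python3 -c "
from h import *
f=cam('wrist'); save(f,'w_p'); goto((.403,.02,.225)); C=cloud(f)
c=np.array([.587,-.0075]);rr=np.hypot(C[...,0]-c[0],C[...,1]-c[1])
m=(C[...,2]>.150)&(C[...,2]<.160)&(rr<.09)&(rr>.05)
P=C[m]; print(len(P),cv2.minEnclosingCircle(P[:,:2].astype(np.float32)))
f=cam('top'); save(f,'t_p',(150,120,350,270),4)
"
```

```text
t 7.27 pos [0.4024 0.0286 0.2177] x [-0.149 -0.989 -0.   ] z [-0.002  0.001 -1.   ] j [-0.11 -0.52  2.11  0.    1.55  1.61] F [ 0.4  0.3 -2.5] w 0.149
 shift shares (total) [ 0.21 -0.05 -0.18]
0 ((0.0, 0.0), 0.0)
```

View pics/w_p.png

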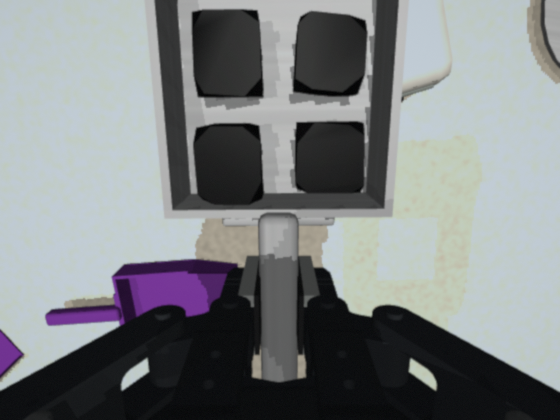

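View pics/t_p.png

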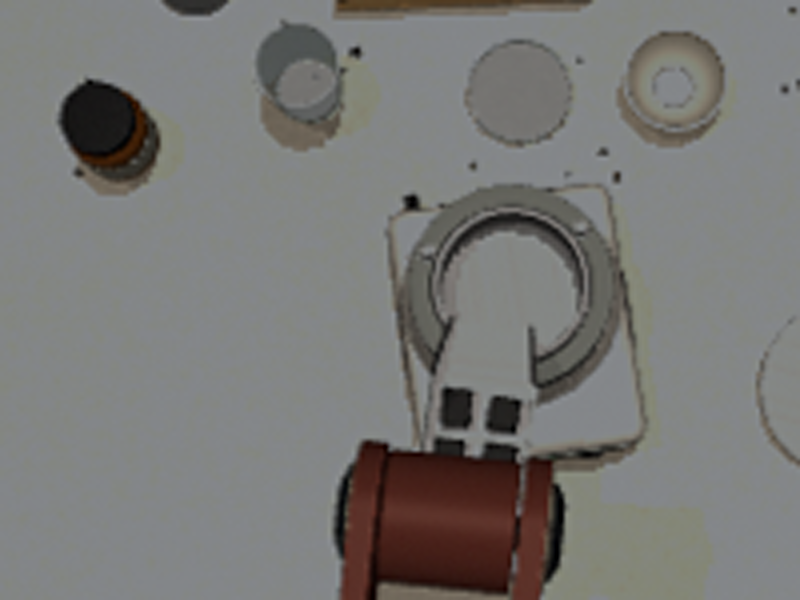

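Request:
carry_out(
  moves=[
    [[0, 0, 0, 0.2, 0, 0, -1], [-0.6, 0, 0, 0, 0, -0.2, -1], [-0.6, 0, 0, 0, 0, -0.2, -1], [-0.6, 0, 0, 0, 0, -0.2, -1], [-0.6, 0, 0, 0, 0, -0.2, -1], [-0.6, 0, 0, 0, 0, -0.2, -1], [-0.6, 0, 0, 0, 0, -0.2, -1], [0, 0, 0, 0, 0, 0, -1]],
  ],
)

```text
time: 7.98
tool_pos: [0.4097, 0.0191, 0.267]
tool_rot: [-0.102, -0.644, 0.749, 0.118]
contact_force: [-0.3, 0.8, -1.9]
gripper_width: 0.157
```

```bash
cat >> h.py <<'E'
def spout():
    s=state(); p=s["tool_pos"]+Rt(s)@np.array([0,-.1555,.0086]); print("spout",p.round(4),"tilt",np.degrees(np.arccos(-Rt(s)[2,2])).round(1))
E
python3 -c "
from h import *
goto(); spout()
f=cam('side'); save(f,'s_p',(180,100,380,250),4)
f=cam('wrist'); save(f,'w_p2')
"
```

```text
t 7.98 pos [0.4097 0.0191 0.267 ] x [-0.149 -0.989  0.   ] z [-0.305  0.046 -0.951] j [-0.14 -0.28  1.88  0.    1.85  1.58] F [-0.3  0.8 -1.9] w 0.157
spout [ 0.5533 -0.0025  0.2109] tilt 18.0
```

View pics/s_p.png

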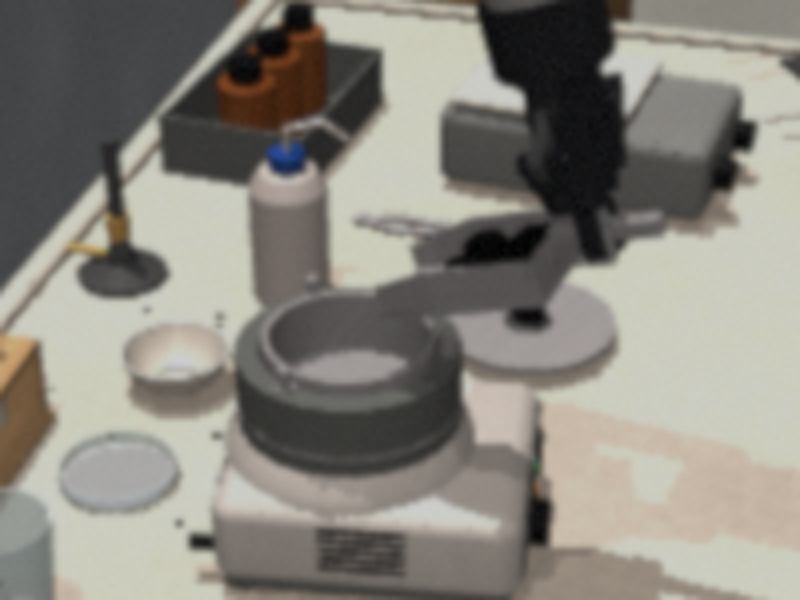

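View pics/w_p2.png

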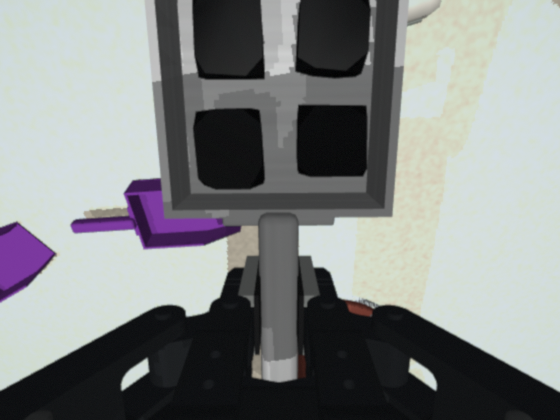

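Request:
carry_out(
  moves=[
    [[-0.6, 0, 0, 0, 0, -0.16, -1], [-0.6, 0, 0, 0, 0, -0.16, -1], [-0.6, 0, 0, 0, 0, -0.16, -1], [-0.6, 0, 0, 0, 0, -0.16, -1], [-0.6, 0, 0, 0, 0, -0.16, -1], [-0.6, 0, 0, 0, 0, -0.2, -1], [-0.6, 0, 0, 0, 0, -0.2, -1], [-0.6, 0, 0, 0, 0, -0.2, -1]],
  ],
)

```text
time: 8.75
tool_pos: [0.4346, 0.0154, 0.315]
tool_rot: [-0.234, -0.609, 0.708, 0.272]
contact_force: [0.5, 0.4, -2.0]
gripper_width: 0.148
```

```bash
python3 -c "
from h import *
goto(); spout()
f=cam('side'); save(f,'s_p3',(180,100,380,250),4)
f=cam('wrist'); save(f,'w_p3')
"
```

```text
t 8.75 pos [0.4346 0.0154 0.315 ] x [-0.149 -0.989 -0.   ] z [-0.662  0.1   -0.743] j [-0.14  0.03  1.61  0.01  2.23  1.58] F [ 0.5  0.4 -2. ] w 0.148
spout [ 0.5431 -0.001   0.2045] tilt 42.0
```

View pics/s_p3.png

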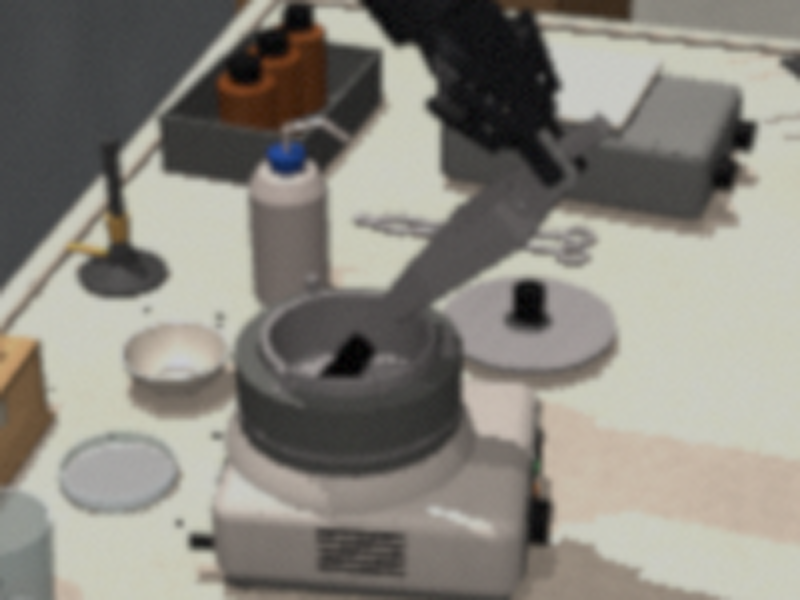

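View pics/w_p3.png

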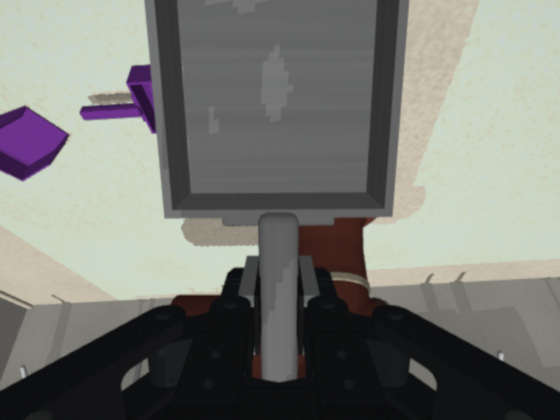

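Request:
carry_out(
  moves=[
    [[-0.6, 0, 0, 0, 0, -0.22, -1], [-0.6, 0, 0, 0, 0, -0.22, -1], [0, 0, 0, 0, 0, 0, -1], [0, 0, 0, 0, 0, 0, -1], [0, 0, 0, 0, 0, 0, -1], [0, 0, 0, 0, 0, 0, -1]],
  ],
)

```text
time: 9.35
tool_pos: [0.4461, 0.0136, 0.3277]
tool_rot: [-0.265, -0.596, 0.693, 0.308]
contact_force: [-0.1, 0.0, -1.5]
gripper_width: 0.145
```

```bash
python3 -c "
from h import *
goto(); spout()
f=cam('top'); save(f,'t_p4',(200,140,340,250),5)
f=cam('side'); save(f,'s_p4',(220,150,320,250),6)
"
```

```text
t 9.35 pos [0.4461 0.0136 0.3277] x [-0.149 -0.989 -0.   ] z [-0.734  0.111 -0.67 ] j [-0.14  0.11  1.54  0.01  2.32  1.58] F [-0.1  0.  -1.5] w 0.145
spout [ 0.5429 -0.0011  0.2066] tilt 47.9
```

View pics/t_p4.png

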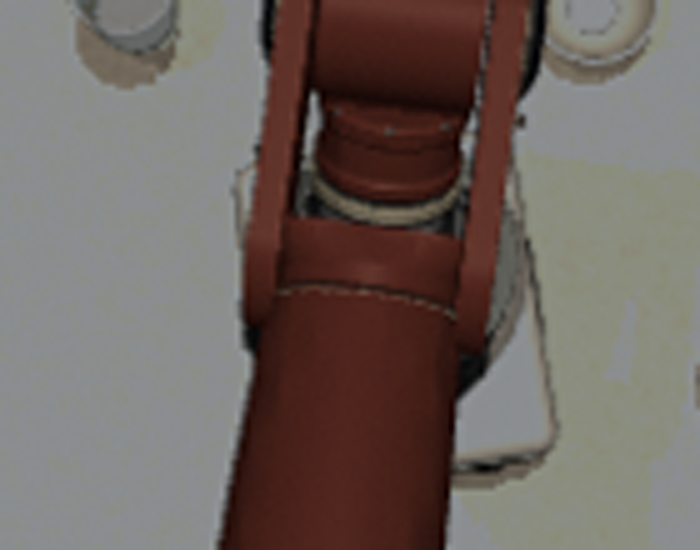

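View pics/s_p4.png

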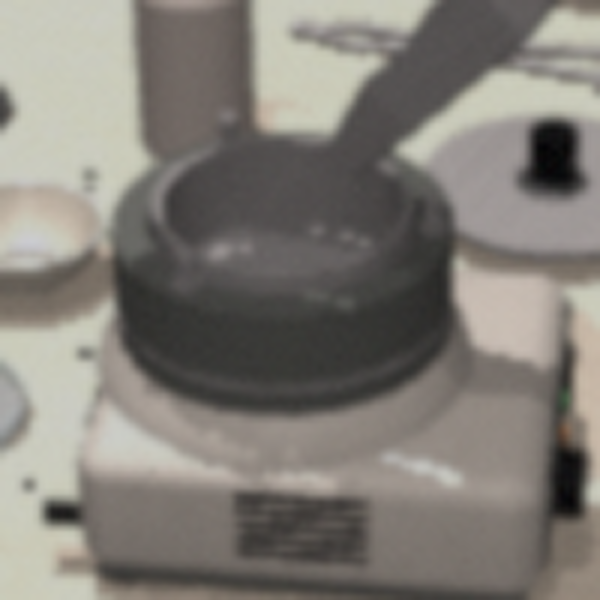

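Request:
carry_out(
  moves=[
    [[1, 0, 0, 0, 0, 0.25, -1], [1, 0, 0, 0, 0, 0.25, -1], [1, 0, 0, 0, 0, 0.25, -1], [1, 0, 0, 0, 0, 0.25, -1], [1, 0, 0, 0, 0, 0.25, -1], [1, 0, 0, 0, 0, 0.25, -1], [1, 0, 0, 0, 0, 0.25, -1], [1, 0, 0, 0, 0, 0.25, -1]],
  ],
)

```text
time: 10.12
tool_pos: [0.4069, 0.0194, 0.2602]
tool_rot: [-0.044, -0.651, 0.756, 0.051]
contact_force: [-0.5, -0.5, -1.5]
gripper_width: 0.153
```

Request:
carry_out(
  moves=[
    [[1, 0, 0, 0, 0, 0.25, -1], [0.6, 0, 0, 0, 0, 0.2, -1], [0, 0, 0, -0.6, 0, 0, -1], [0, 0, 0, -0.9, 0, 0, -1], [0, 0, 0, -0.9, 0, 0, -1], [0, 0, 0, -0.9, 0, 0, -1], [0, 0, 0, 0, 0, 0, -1]],
  ],
)

```text
time: 10.7
tool_pos: [0.4244, 0.1548, 0.2422]
tool_rot: [0.001, -0.655, 0.756, 0.001]
contact_force: [0.4, -0.6, -2.2]
gripper_width: 0.153
```

```bash
python3 -c "
from h import *
goto((.4215,.3088,.06)); spout()
f=cam('top'); save(f,'t_p5',(200,140,340,250),5)
C=cloud(f)
c=np.array([.587,-.0075]);rr=np.hypot(C[...,0]-c[0],C[...,1]-c[1])
m=(C[...,2]>.150)&(C[...,2]<.160)&(rr<.09)&(rr>.05)
P=C[m]; print(len(P),cv2.minEnclosingCircle(P[:,:2].astype(np.float32)))
"
```

```text
t 10.7 pos [0.4244 0.1548 0.2422] x [-0.143 -0.99  -0.003] z [-0.001  0.003 -1.   ] j [ 0.18 -0.39  1.98  0.    1.55  1.9 ] F [ 0.4 -0.6 -2.2] w 0.153
 shift shares (total) [-3.79  0.62  4.57]
spout [0.5783 0.1326 0.2335] tilt 0.2
665 ((0.5860742330551147, -0.0069668591022491455), 0.07920696586370468)
```

View pics/t_p5.png

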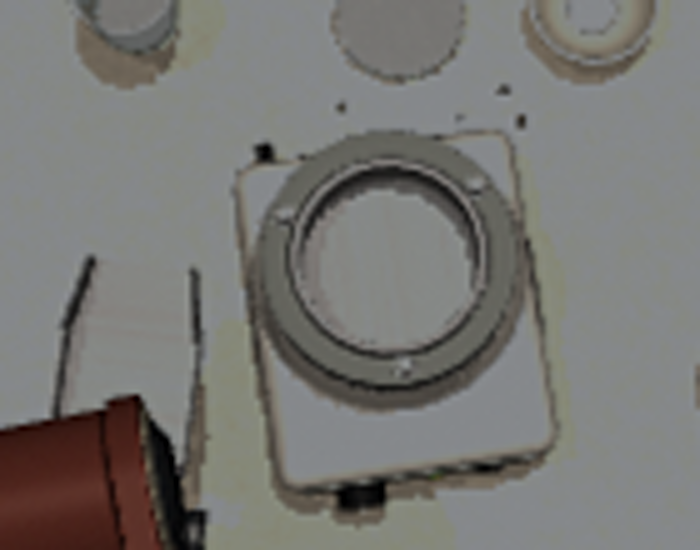

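```bash
python3 -c "
from h import *
f=cam('top'); save(f,'t_p6'); C=cloud(f)
c=np.array([.586,-.007]);rr=np.hypot(C[...,0]-c[0],C[...,1]-c[1])
m=(rr<.05); m[:, :]&=True
print(np.percentile(C[m][:,2],[0,5,25,50,75,95,100]).round(3))
f=cam('side'); save(f,'s_p6')
f=cam('wrist'); save(f,'w_p6')
"
```

```text
[0.108 0.112 0.116 0.119 0.121 0.124 0.133]
```

View pics/t_p6.png

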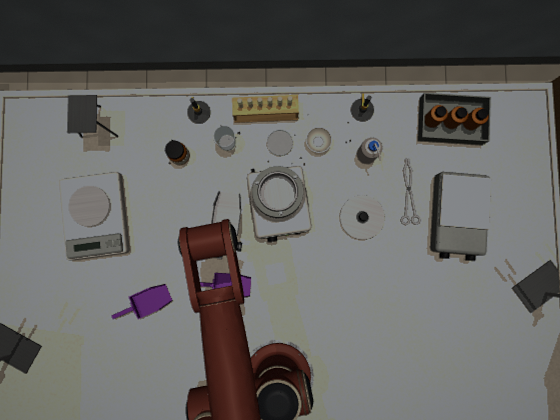

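View pics/s_p6.png

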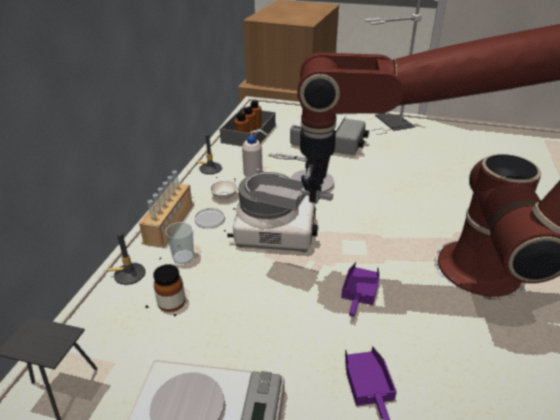

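View pics/w_p6.png

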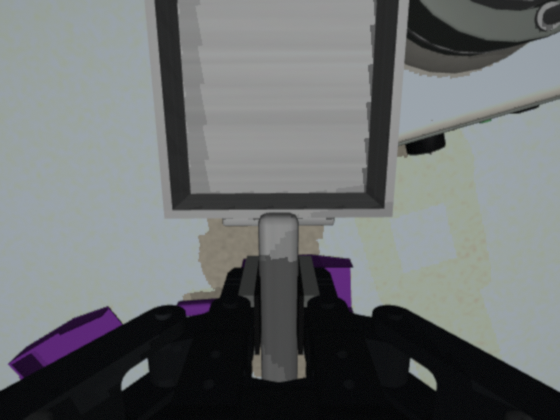

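```bash
python3 -c "
from h import *
A=np.load('topcloud.npy'); f=cam('top'); B=cloud(f); 
for C in (A,B):
  print((C[178:208:3,258:300:4,2]*1000).round(0).astype(int))
save(f,'t_z',(245,160,315,225),10)
im=f['frame']; print(im[178:208:4,258:300:6].tolist())
"; cp pics/t_z.png pics/tz1.png
```

```text
[[ 152  156  145  120  116  117  123 1655  164  169  156]
 [ 150  167  119  118  109  123  123  124  123  158  162]
 [ 161  119  121  121  117  117  122  119  118  163  154]
 [ 165  114  118  119  115  125  124  121  118  132  154]
 [ 169  109  113  116  116  119  120  120  123  118  154]
 [ 168  128  117  118  119  115 1655  121  125  119  155]
 [ 115 1655  119  121  124  119  118  124  120  121  152]
 [ 156  118  124  126  119  119  124  121  119  164  156]
 [ 161  163  119  118  117  117  117  118  123  121  156]
 [ 154  152  165  111  121  120  117  119  165  160  155]]
[[159 157 143 117 118 112 113 116 165 167 156]
 [158 164 121 119 116 120 123 120 120 167 160]
 [155 121 119 118 119 122 121 119 118 157 152]
 [166 121 119 127 115 114 120 119 118 136 154]
 [166 122 123 122 118 118 124 120 120 109 155]
 [176 109 118 125 115 113 118 116 114 123 157]
 [121 121 124 120 117 119 117 113 119 120 158]
 [157 115 120 122 121 119 121 116 118 167 158]
 [154 168 119 118 117 118 119 117 116 123 158]
 [157 156 168 114 116 116 118 120 164 156 159]]
[[[99, 99, 91], [120, 119, 116], [67, 65, 63], [
[... 174 characters left out ...]
], [[56, 56, 51], [125, 120, 117], [134, 137, 137], [133, 136, 135], [134, 137, 134], [133, 133, 131], [46, 44, 43]], [[114, 110, 107], [132, 132, 129], [133, 135, 133], [133, 136, 135], [134, 136, 133], [133, 135, 132], [79, 75, 73]], [[83, 81, 79], [131, 133, 131], [134, 135, 131], [133, 134, 130], [133, 136, 133], [133, 136, 134], [96, 96, 93]], [[77, 77, 72], [123, 118, 115], [133, 135, 131], [134, 136, 133], [133, 135, 133], [134, 137, 135], [124, 123, 120]], [[100, 100, 93], [121, 118, 115], [133, 134, 130], [134, 136, 133], [134, 135, 132], [133, 136, 134], [80, 79, 75]], [[99, 100, 93], [52, 52, 48], [132, 132, 128], [134, 136, 135], [133, 135, 132], [127, 124, 121], [100, 100, 94]]]
```

View pics/t_z.png

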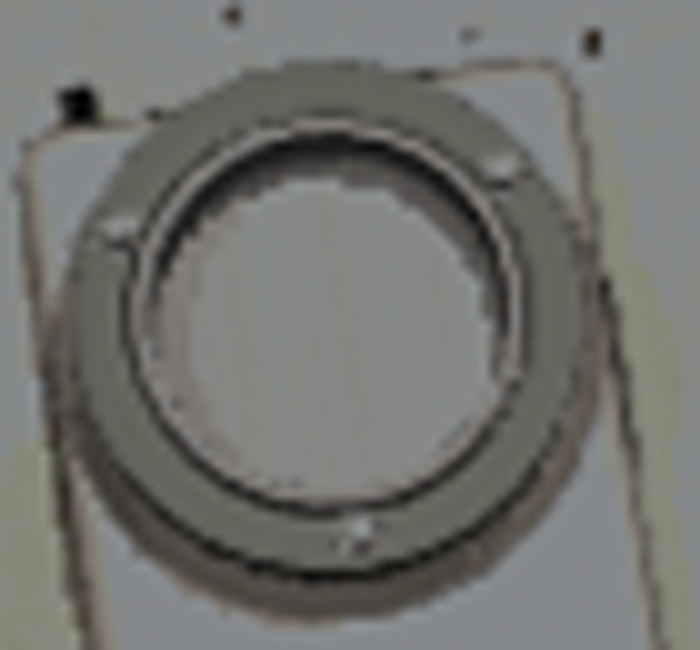

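Request:
carry_out(
  moves=[
    [[0, 0, 0, -0.7, 0.1, 0.3, -1], [0, 0, 0, -0.8, 0.1, 0.6, -1], [0, 0, 0, -0.8, 0.1, 0.8, -1], [0, 0, 0, -0.8, 0.1, 0.8, -1], [0, 0, 0, -0.4, 0.1, 0.8, -1], [0, 0, 0, -0.2, 0, 0.6, -1], [0, 0, 0, 0, 0, 0.4, -1], [0, 0, 0, 0, 0, 0, -1]],
  ],
)

```text
time: 11.62
tool_pos: [0.4247, 0.2918, 0.0708]
tool_rot: [-0.004, -0.652, 0.759, 0.001]
contact_force: [-0.0, -1.5, -1.9]
gripper_width: 0.153
```

```bash
python3 -c "
from h import *
goto((.4215,.3088,.0125)); spout()
f=cam('top'); save(f,'t7',(150,90,410,290),3); 
"
```

```text
t 11.62 pos [0.4247 0.2918 0.0708] x [-0.151 -0.989  0.005] z [-0.008 -0.004 -1.   ] j [ 0.46 -0.05  1.99 -0.    1.2   2.18] F [-0.  -1.5 -1.9] w 0.153
 shift shares (total) [-0.42  0.13  1.46]
spout [0.5783 0.2684 0.0611] tilt 0.5
```

View pics/t7.png

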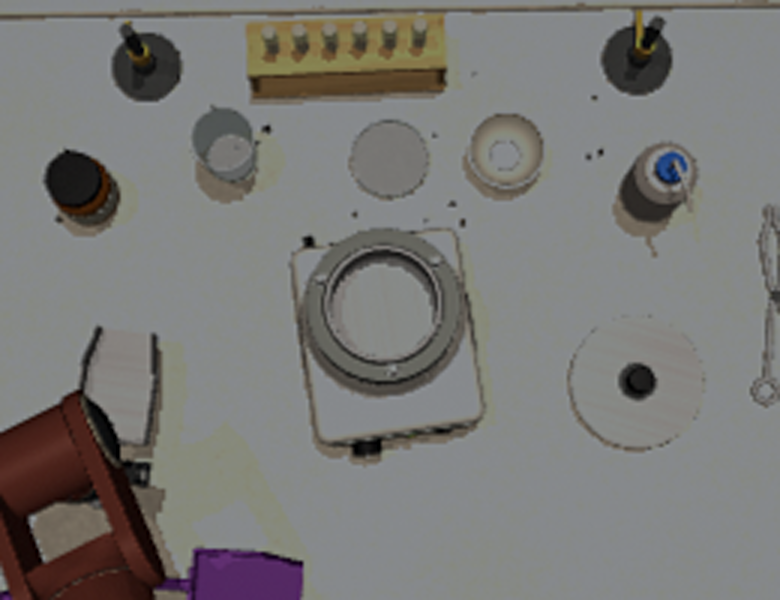

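Request:
carry_out(
  moves=[
    [[0, 0, 0, -0.2, 0, 0.4, -1], [0, 0, 0, -0.2, 0, 0.4, -1], [0, 0, 0, 0, 0, 0.3, -1], [0, 0, 0, 0, 0, 0.2, -1], [0, 0, 0, 0, 0, 0.14, -1], [0, 0, 0, 0, 0, 0, -1], [0, 0, 0, 0, 0, 0, -1]],
  ],
)

```text
time: 12.25
tool_pos: [0.4302, 0.3096, 0.0183]
tool_rot: [0.0, -0.652, 0.758, -0.0]
contact_force: [0.8, -0.1, -1.1]
gripper_width: 0.149
```

```bash
python3 -c "
from h import *
goto((.4215,.3088,.0115)); spout()"
```

```text
t 12.25 pos [0.4302 0.3096 0.0183] x [-0.15  -0.989 -0.   ] z [ 0.  0. -1.] j [ 0.48  0.06  1.99 -0.    1.09  2.2 ] F [ 0.8 -0.1 -1.1] w 0.149
 shift shares (total) [0.05 0.21 0.17]
spout [0.5839 0.2862 0.0097] tilt 0.0
```

Request:
carry_out(
  moves=[
    [[0, 0, 0, 0, 0, 0.1, -1], [0, 0, 0, 0, 0, 0.08, -1], [0, 0, 0, 0, 0, 0, -1], [0, 0, 0, 0, 0, 0, 0], [0, 0, 0, 0, 0, 0, 0.5], [0, 0, 0, 0, 0, 0, 1], [0, 0, 0, 0, 0, 0, 1], [0, 0, 0, 0, 0, 0, 1]],
  ],
)

```text
time: 12.92
tool_pos: [0.4299, 0.3099, 0.0106]
tool_rot: [0.0, -0.652, 0.758, -0.0]
contact_force: [0.0, -0.2, 0.2]
gripper_width: 0.847
```

Request:
carry_out(
  moves=[
    [[0, 0, 0, 0, 0, 0, 1], [0, 0, 0, 0, 0, 0, 1], [0, 0, 0, 0, 0, -0.3, 1], [0, 0, 0, 0, 0, -0.6, 1], [0, 0, 0, 0, 0, -0.8, 1], [0, 0, 0, 0, 0, -1, 1], [0, 0, 0, 0, 0, -1, 1], [0, 0, 0, 0, 0, -1, 1]],
  ],
)

```text
time: 13.58
tool_pos: [0.4295, 0.3097, 0.2013]
tool_rot: [0.0, -0.652, 0.758, -0.0]
contact_force: [0.3, 0.4, -0.6]
gripper_width: 0.998
```

```bash
python3 -c "
from h import *
f=cam('wrist'); save(f,'w8'); goto((.513,-.007,.33)); C=cloud(f)
m=np.zeros((420,560),bool); m[:200,200:310]=1; print(np.percentile(C[m][:,2],[1,10,50,90,99]).round(4))"
```

```text
t 13.63 pos [0.4338 0.3121 0.2118] x [-0.149 -0.989 -0.01 ] z [ 0.014  0.008 -1.   ] j [ 0.48 -0.16  1.85  0.    1.44  2.21] F [2.5 1.5 6.6] w 0.998
 shift shares (total) [ 7.56 -3.19 -2.99]
[-0.0028 -0.0019  0.001   0.0139  0.0362]
```

View pics/w8.png

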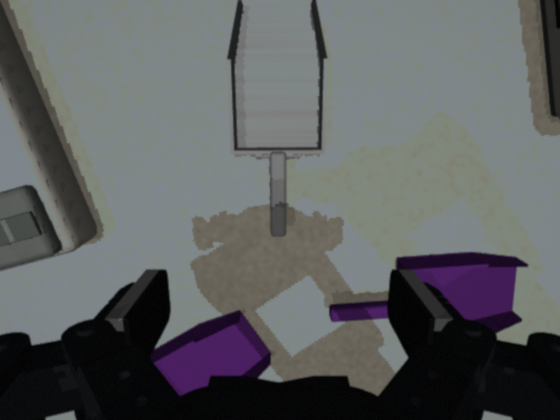

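Request:
carry_out(
  moves=[
    [[0, 0, 0, 0.6, -0.5, -0.6, 1], [0, 0, 0, 0.75, -0.55, -0.4, 1], [0, 0, 0, 0.75, -0.55, -0.4, 1], [0, 0, 0, 0.75, -0.55, -0.3, 1], [0, 0, 0, 0.75, -0.55, -0.3, 1], [0, 0, 0, 0.75, -0.55, -0.3, 1], [0, 0, 0, 0.75, -0.55, -0.3, 1], [0, 0, 0, 0.75, -0.5, -0.3, 1]],
  ],
)

```text
time: 14.3
tool_pos: [0.5655, 0.051, 0.3161]
tool_rot: [0.0, -0.652, 0.758, -0.0]
contact_force: [0.5, 1.2, 0.6]
gripper_width: 1.0
```

Request:
carry_out(
  moves=[
    [[0, 0, 0, 0.8, -0.5, 0, 1], [0, 0, 0, 0.4, 0, 0, 1], [0, 0, 0, 0, 0, 0, 1], [0, 0, 0, 0, 0, 0, 1], [0, 0, 0, 0, 0, 0, 1]],
  ],
)

```text
time: 14.72
tool_pos: [0.5773, 0.0031, 0.3149]
tool_rot: [0.0, -0.652, 0.758, 0.0]
contact_force: [0.3, -0.3, -0.6]
gripper_width: 1.002
```

```bash
python3 -c "
from h import *
f=cam('wrist'); save(f,'w9'); goto((.5165,-.2865,.2)); C=cloud(f)
c=np.array([.586,-.007]);rr=np.hypot(C[...,0]-c[0],C[...,1]-c[1])
for a,b,r in((.150,.160,.09),(.161,.169,.0645)):
  m=(C[...,2]>a)&(C[...,2]<b)&(rr<r)&(rr>.05); P=C[m]; print(len(P),cv2.minEnclosingCircle(P[:,:2].astype(np.float32)))
m=rr<.048; print(np.percentile(C[m][:,2],[1,10,50,90,99]).round(4))"
```

```text
t 14.77 pos [0.5773 0.0035 0.3149] x [-0.148 -0.989 -0.   ] z [ 0.  0. -1.] j [-0.12 -0.1   1.62  0.    1.62  1.6 ] F [ 0.2 -0.2 -0.1] w 0.998
 shift shares (total) [7.4  0.43 2.87]
10842 ((0.5884502530097961, -0.007644768804311752), 0.07918994873762131)
2801 ((0.5850852131843567, -0.008694220334291458), 0.06328153610229492)
[0.1154 0.1165 0.3889 0.4016 0.4069]
```

View pics/w9.png

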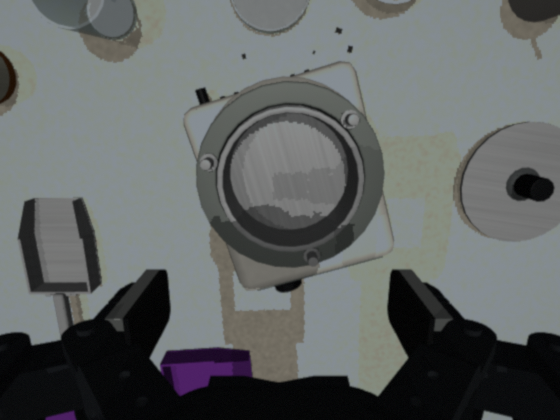

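```bash
python3 -c "
from h import *
f=cam('wrist'); save(f,'w10',(180,60,400,270),3.6)
import pickle; pickle.dump(f,open('w10.pkl','wb'))
P=np.array([ray(f,u,v,.173)[:2] for u,v in((350,119),(208,162),(312,257))]); print(P)
A=np.c_[2*P,np.ones(3)]; s=np.linalg.solve(A,(P**2).sum(1)); print(s[:2],np.sqrt(s[2]+s[0]**2+s[1]**2)); goto()
"
```

```text
[[ 0.63132481 -0.05819029]
 [ 0.61558328  0.05336286]
 [ 0.52548271 -0.01621129]]
[ 0.59034811 -0.00708537] 0.0655042220030785
t 14.82 pos [0.5773 0.0036 0.3148] x [-0.148 -0.989 -0.   ] z [ 0.  0. -1.] j [-0.12 -0.1   1.62  0.    1.62  1.6 ] F [-0.4 -0.3 -0.3] w 1.001
```

View pics/w10.png

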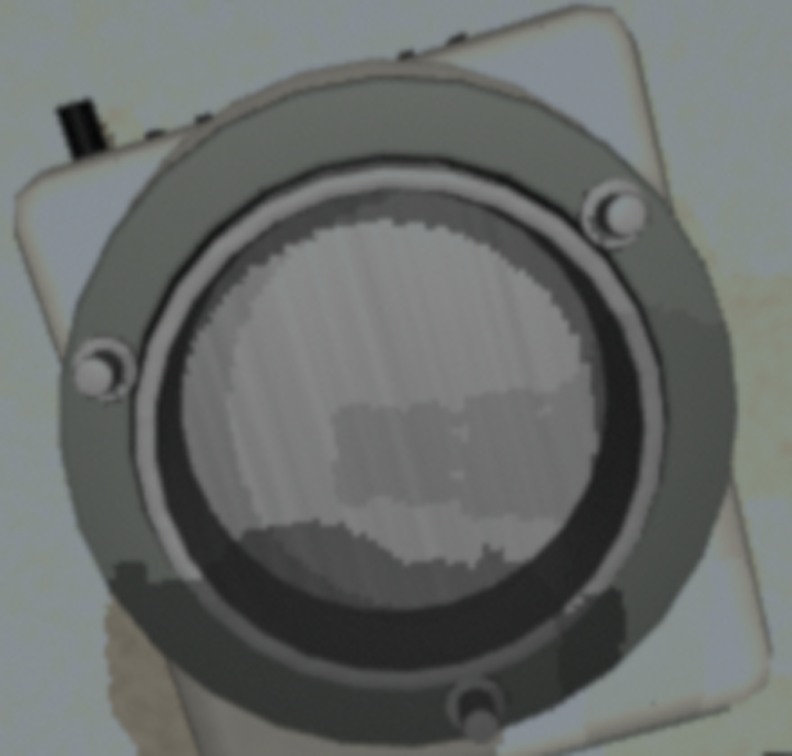

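```bash
python3 -c "
from h import *
import pickle; f=pickle.load(open('w10.pkl','rb'))
P=np.array([ray(f,u,v,.173)[:2] for u,v in((353.6,119.4),(206.4,165),(313.9,260.6))]); print(P)
A=np.c_[2*P,np.ones(3)]; s=np.linalg.solve(A,(P**2).sum(1)); print(s[:2],np.sqrt(s[2]+s[0]**2+s[1]**2))
for z in(.165,): print(ray(f,290.6,177,z))
for (u,v) in ((133,421),(664,421),(398,155),(398,688)): print(ray(f,180+u/3.6,60+v/3.6,.165))
f=cam('top'); C=cloud(f)
c=np.array([.587,-.007]);rr=np.hypot(C[...,0]-c[0],C[...,1]-c[1])
"
```

```text
[[ 0.63063399 -0.0608273 ]
 [ 0.61349078  0.05505056]
 [ 0.52205815 -0.01737226]]
[ 0.58887376 -0.00779836] 0.06749803663912671
[ 0.59307621 -0.00811646  0.165     ]
[0.60192137 0.0503404  0.165     ]
[ 0.58430008 -0.06672011  0.165     ]
[ 0.64940654 -0.01606122  0.165     ]
[0.53014082 0.00083613 0.165     ]
```

Request:
carry_out(
  moves=[
    [[0, 0, 0, 0.9, 0.05, 0, 1], [0, 0, 0, 0.95, 0.05, 0, 1], [0, 0, 0, 0.95, 0.05, 0, 1], [0, 0, 0, 0.95, 0.05, 0.4, 1], [0, 0, 0, 0.95, 0.05, 0.8, 1], [0, 0, 0, 0.95, 0.05, 0.8, 1], [0, 0, 0, 0.95, 0.05, 0.8, 1], [0, 0, 0, 0.8, 0.05, 0.4, 1]],
  ],
)

```text
time: 15.53
tool_pos: [0.5198, -0.2694, 0.1988]
tool_rot: [-0.0, -0.653, 0.758, 0.002]
contact_force: [-1.3, 0.3, -0.1]
gripper_width: 0.997
```

Request:
carry_out(
  moves=[
    [[0, 0, 0, 0, 0, 0.4, 1], [0, 0, 0, 0, 0, 0, 1], [0, 0, 0, 0, 0, 0, 1], [0, 0, 0, 0, 0, 0, 1]],
  ],
)

```text
time: 15.87
tool_pos: [0.5221, -0.2689, 0.1875]
tool_rot: [0.0, -0.653, 0.758, -0.001]
contact_force: [0.8, 0.2, -0.1]
gripper_width: 1.0
```

```bash
python3 -c "
from h import *
f=cam('wrist'); save(f,'w11'); goto((.5165,-.2865,.025)); C=cloud(f)
rr=np.hypot(C[...,0]-.5165,C[...,1]+.2865)
for a,b,r in((.045,.065,.03),(.014,.026,.085)):
  m=(C[...,2]>a)&(C[...,2]<b)&(rr<r); P=C[m]; print(len(P),P.mean(0),cv2.minEnclosingCircle(P[:,:2].astype(np.float32)))"
```

```text
t 15.92 pos [ 0.5224 -0.2691  0.1881] x [-0.148 -0.989  0.001] z [ 0.002 -0.001 -1.   ] j [-0.6  -0.01  1.75  0.    1.4   1.12] F [-0.4 -0.3  0.7] w 1.002
 shift shares (total) [0.45 0.09 4.08]
980 [ 0.51758094 -0.28632888  0.05227266] ((0.5168063044548035, -0.28634440898895264), 0.013992351479828358)
20933 [ 0.52050493 -0.28687977  0.01868805] ((0.5164397358894348, -0.28632551431655884), 0.07407912611961365)
```

View pics/w11.png

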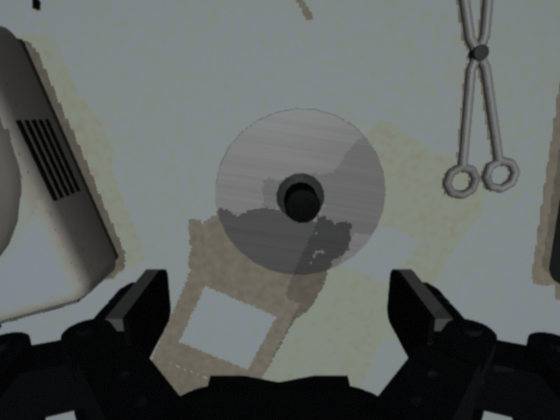

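Request:
carry_out(
  moves=[
    [[0, 0, 0, 0.25, 0.05, 0, 1], [0, 0, 0, 0.2, 0.04, 0.5, 1], [0, 0, 0, 0, 0, 0.8, 1], [0, 0, 0, 0, 0, 0.6, 1], [0, 0, 0, 0, 0, 0.3, 1], [0, 0, 0, 0, 0, 0, 1], [0, 0, 0, 0, 0, 0, 1], [0, 0, 0, 0, 0, 0, 1]],
  ],
)

```text
time: 16.58
tool_pos: [0.5163, -0.2879, 0.1006]
tool_rot: [0.0, -0.652, 0.758, -0.002]
contact_force: [0.8, -0.8, 0.5]
gripper_width: 0.999
```

```bash
python3 -c "
from h import *
goto((.5166,-.2864,.0245)); f=cam('wrist'); save(f,'w12'); """
```

```text
t 16.58 pos [ 0.5163 -0.2879  0.1006] x [-0.149 -0.989  0.002] z [ 0.003 -0.002 -1.   ] j [-0.63  0.09  1.8  -0.    1.25  1.09] F [ 0.8 -0.8  0.5] w 0.999
 shift shares (total) [-0.04  0.    1.9 ]
```

View pics/w12.png

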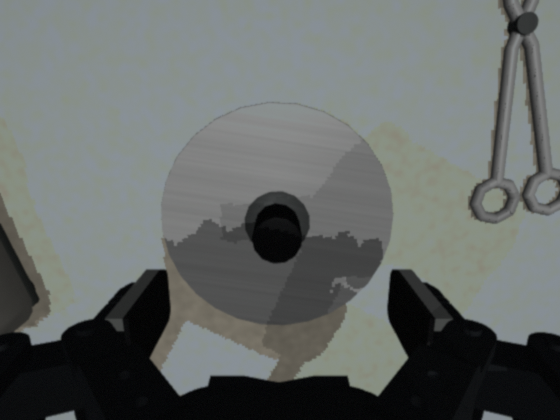

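Request:
carry_out(
  moves=[
    [[0, 0, 0, 0, 0, 0.6, 1], [0, 0, 0, 0, 0, 0.6, 1], [0, 0, 0, 0, 0, 0.45, 1], [0, 0, 0, 0, 0, 0.25, 1], [0, 0, 0, 0, 0, 0, 1], [0, 0, 0, 0, 0, 0, 1], [0, 0, 0, 0, 0, 0, -1], [0, 0, 0, 0, 0, 0, -1]],
  ],
)

```text
time: 17.3
tool_pos: [0.5163, -0.288, 0.0243]
tool_rot: [0.0, -0.652, 0.758, -0.002]
contact_force: [1.1, -0.6, -0.0]
gripper_width: 0.744
```

Request:
carry_out(
  moves=[
    [[0, 0, 0, 0, 0, 0, -1], [0, 0, 0, 0, 0, 0, -1], [0, 0, 0, 0, 0, 0, -1], [0, 0, 0, 0, 0, 0, -1], [0, 0, 0, 0, 0, 0, -1], [0, 0, 0, 0, 0, 0, -1], [0, 0, 0, 0, 0, 0, -1], [0, 0, 0, 0, 0, 0, -1]],
  ],
)

```text
time: 17.97
tool_pos: [0.5155, -0.2874, 0.0231]
tool_rot: [0.0, -0.652, 0.758, -0.001]
contact_force: [-0.1, 0.5, 5.4]
gripper_width: 0.309
```

```bash
python3 -c "
from h import *
goto((.5166,-.2864,.0245)); f=cam('wrist'); save(f,'w13'); """
```

```text
t 17.97 pos [ 0.5155 -0.2874  0.0231] x [-0.15  -0.989  0.   ] z [ 0.001 -0.001 -1.   ] j [-0.63  0.19  1.84  0.    1.11  1.09] F [-0.1  0.5  5.4] w 0.309
 shift shares (total) [-0.03 -0.02 -0.03]
```

View pics/w13.png

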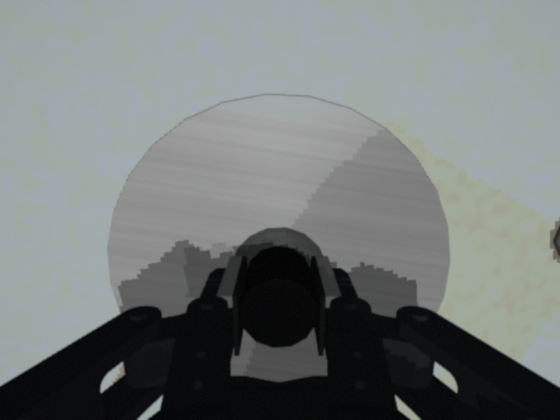

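Request:
carry_out(
  moves=[
    [[0, 0, 0, 0, 0, -0.3, -1], [0, 0, 0, 0, 0, -0.6, -1], [0, 0, 0, 0, 0, -0.8, -1], [0, 0, 0, 0, 0, -0.9, -1], [0, 0, 0, 0, 0, -0.9, -1], [0, 0, 0, -0.2, 0, -0.9, -1], [0, 0, 0, -0.5, 0, -0.8, -1], [0, 0, 0, -0.6, -0.1, -0.5, -1]],
  ],
)

```text
time: 18.68
tool_pos: [0.5267, -0.237, 0.2543]
tool_rot: [0.0, -0.651, 0.759, -0.002]
contact_force: [1.4, -0.4, -2.1]
gripper_width: 0.314
```

Request:
carry_out(
  moves=[
    [[0, 0, 0, -0.8, -0.1, 0, -1], [0, 0, 0, -0.9, -0.1, 0, -1], [0, 0, 0, -0.9, -0.1, 0, -1], [0, 0, 0, -0.9, -0.1, 0, -1], [0, 0, 0, -0.9, -0.1, 0, -1], [0, 0, 0, -0.8, -0.1, 0, -1], [0, 0, 0, -0.4, 0, 0, -1], [0, 0, 0, 0, 0, 0, -1]],
  ],
)

```text
time: 19.35
tool_pos: [0.5834, -0.0149, 0.2492]
tool_rot: [-0.0, -0.654, 0.757, 0.001]
contact_force: [-0.7, -0.2, -1.7]
gripper_width: 0.312
```

Request:
carry_out(
  moves=[
    [[0, 0, 0, 0, 0, 0, -1], [0, 0, 0, 0, 0, 0, -1], [0, 0, 0, 0, 0, 0, -1]],
  ],
)

```text
time: 19.6
tool_pos: [0.5835, -0.0194, 0.2498]
tool_rot: [-0.0, -0.652, 0.759, 0.0]
contact_force: [0.7, -0.5, -3.0]
gripper_width: 0.312
```

```bash
python3 -c "
from h import *
goto((.588,-.0083,.20)); f=cam('wrist'); save(f,'w14'); f=cam('side'); save(f,'s14',(200,120,350,260),4); """
```

```text
t 19.6 pos [ 0.5835 -0.0194  0.2498] x [-0.151 -0.989  0.   ] z [-0.001 -0.    -1.   ] j [-0.16 -0.05  1.69 -0.    1.51  1.56] F [ 0.7 -0.5 -3. ] w 0.312
 shift shares (total) [-0.29 -0.07  1.25]
```

View pics/w14.png

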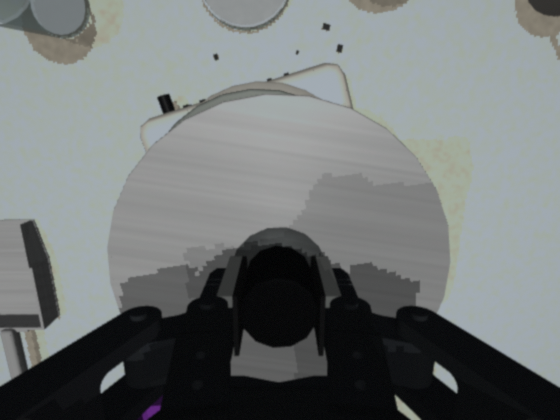

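View pics/s14.png

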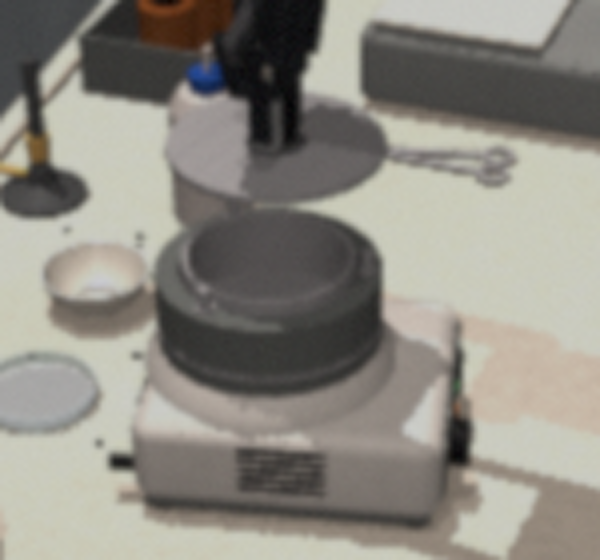

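Request:
carry_out(
  moves=[
    [[0, 0, 0, -0.15, -0.04, 0, -1], [0, 0, 0, -0.14, -0.03, 0.3, -1], [0, 0, 0, 0, 0, 0.4, -1], [0, 0, 0, 0, 0, 0.3, -1], [0, 0, 0, 0, 0, 0, -1], [0, 0, 0, 0, 0, 0, -1], [0, 0, 0, 0, 0, 0, -1]],
  ],
)

```text
time: 20.28
tool_pos: [0.5886, -0.0073, 0.2104]
tool_rot: [0.0, -0.652, 0.758, -0.0]
contact_force: [-0.6, -0.1, -2.4]
gripper_width: 0.309
```

```bash
python3 -c "
from h import *
goto((.588,-.0083,.1825)); f=cam('top'); save(f,'t15',(240,150,320,240),7); f=cam('side'); save(f,'s15',(220,150,320,250),6); """
```

```text
t 20.28 pos [ 0.5886 -0.0073  0.2104] x [-0.15  -0.989 -0.   ] z [ 0.  0. -1.] j [-0.14 -0.02  1.72  0.    1.44  1.58] F [-0.6 -0.1 -2.4] w 0.309
 shift shares (total) [0.03 0.01 0.7 ]
```

View pics/t15.png

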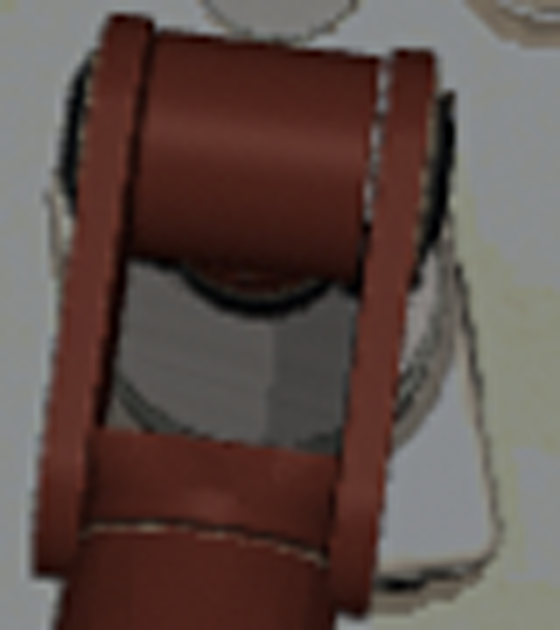

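View pics/s15.png

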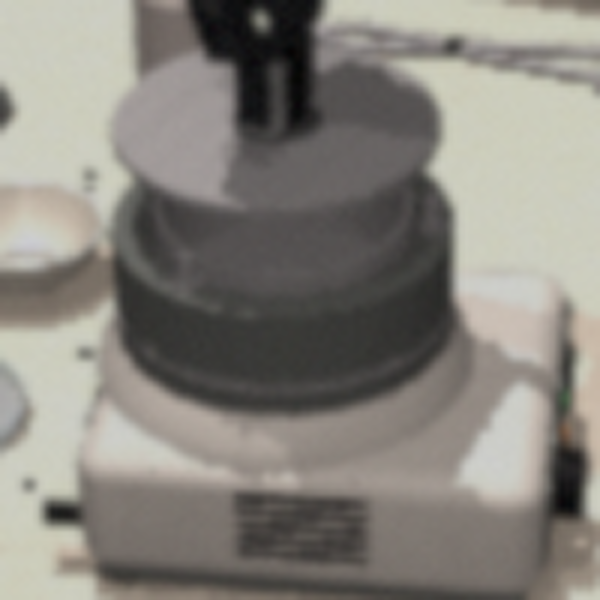

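Request:
carry_out(
  moves=[
    [[0, 0, 0, 0.03, 0, 0.2, -1], [0, 0, 0, 0, 0, 0.15, -1], [0, 0, 0, 0, 0, 0.15, -1], [0, 0, 0, 0, 0, 0.1, -1], [0, 0, 0, 0, 0, 0.06, -1], [0, 0, 0, 0, 0, 0, -1], [0, 0, 0, 0, 0, 0, -1]],
  ],
)

```text
time: 20.97
tool_pos: [0.5882, -0.0085, 0.1836]
tool_rot: [-0.0, -0.652, 0.758, 0.0]
contact_force: [-0.0, -1.0, -2.1]
gripper_width: 0.305
```

```bash
python3 -c "
from h import *
goto((.588,-.0083,.1745));  f=cam('side'); save(f,'s16',(220,150,320,250),6); """
```

```text
t 20.97 pos [ 0.5882 -0.0085  0.1836] x [-0.15  -0.989 -0.   ] z [-0.  0. -1.] j [-0.14 -0.    1.75  0.    1.39  1.58] F [-0.  -1.  -2.1] w 0.305
 shift shares (total) [-0.    0.01  0.23]
```

View pics/s16.png

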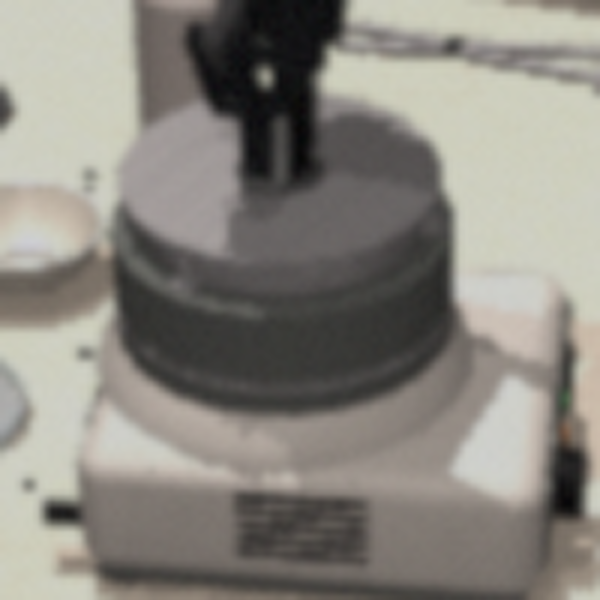

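Request:
carry_out(
  moves=[
    [[0, 0, 0, 0, 0, 0.05, -1], [0, 0, 0, 0, 0, 0.05, -1], [0, 0, 0, 0, 0, 0.05, -1], [0, 0, 0, 0, 0, 0, -1], [0, 0, 0, 0, 0, 0, -1]],
  ],
)

```text
time: 21.43
tool_pos: [0.5888, -0.0085, 0.1789]
tool_rot: [0.001, -0.652, 0.758, -0.001]
contact_force: [-1.2, 0.8, 2.5]
gripper_width: 0.312
```

Request:
carry_out(
  moves=[
    [[0, 0, 0, 0, 0, 0.03, -1], [0, 0, 0, 0, 0, 0.03, -1], [0, 0, 0, 0, 0, 0, -1], [0, 0, 0, 0, 0, 0, -1]],
  ],
)

```text
time: 21.77
tool_pos: [0.5888, -0.0085, 0.176]
tool_rot: [0.001, -0.652, 0.758, -0.001]
contact_force: [-0.6, 0.0, 5.1]
gripper_width: 0.31
```

Request:
carry_out(
  moves=[
    [[0, 0, 0, 0, 0, 0.03, -1], [0, 0, 0, 0, 0, 0.02, -1], [0, 0, 0, 0, 0, 0, -1], [0, 0, 0, 0, 0, 0, -1]],
  ],
)

```text
time: 22.1
tool_pos: [0.5888, -0.0085, 0.1742]
tool_rot: [0.001, -0.652, 0.758, -0.001]
contact_force: [-0.5, 1.0, 5.4]
gripper_width: 0.313
```

Request:
carry_out(
  moves=[
    [[0, 0, 0, 0, 0, 0.02, -1], [0, 0, 0, 0, 0, 0, -1], [0, 0, 0, 0, 0, 0, -1]],
  ],
)

```text
time: 22.35
tool_pos: [0.5888, -0.0085, 0.1741]
tool_rot: [0.001, -0.652, 0.758, -0.001]
contact_force: [-2.0, -0.4, 8.4]
gripper_width: 0.312
```

Request:
carry_out(
  moves=[
    [[0, 0, 0, 0, 0, 0.03, -1], [0, 0, 0, 0, 0, 0, -1], [0, 0, 0, 0, 0, 0, -1]],
  ],
)

```text
time: 22.6
tool_pos: [0.5888, -0.0085, 0.1741]
tool_rot: [0.001, -0.652, 0.758, -0.001]
contact_force: [-5.3, -0.5, 13.0]
gripper_width: 0.313
```

Request:
carry_out(
  moves=[
    [[0, 0, 0, 0, 0, 0.03, -1], [0, 0, 0, 0, 0, 0, -1], [0, 0, 0, 0, 0, 0, -1]],
  ],
)

```text
time: 22.85
tool_pos: [0.5888, -0.0085, 0.1741]
tool_rot: [0.0, -0.652, 0.758, -0.001]
contact_force: [-7.6, 0.9, 16.9]
gripper_width: 0.307
```

```bash
python3 -c "
from h import *
goto();  f=cam('side'); save(f,'s17',(220,150,320,250),6); s=state(); print(s['ft_torque'], s['contact_force'])
f=cam('wrist'); save(f,'w17'); C=cloud(f)
m=(np.hypot(C[...,0]-.589,C[...,1]+.008)<.07)&(C[...,0]>.615)&(C[...,2]>.14)&(C[...,2]<.2)
P=C[m]; A=np.c_[P[:,:2],np.ones(len(P))]; print(len(P),P.mean(0),np.linalg.lstsq(A,P[:,2],rcond=None)[0])
f=cam('top'); save(f,'t17')"
```

```text
t 22.85 pos [ 0.5888 -0.0085  0.1741] x [-0.149 -0.989  0.   ] z [ 0.002 -0.    -1.   ] j [-0.14  0.01  1.76 -0.    1.38  1.58] F [-7.6  0.9 16.9] w 0.307
[ 0.22951946  1.17779672 -0.0634893 ] [-7.84419838  0.82692912 17.68362816]
25489 [ 0.63390823 -0.00876327  0.16965763] [ 4.07315372e-04 -9.66571800e-06  1.69399340e-01]
```

View pics/s17.png

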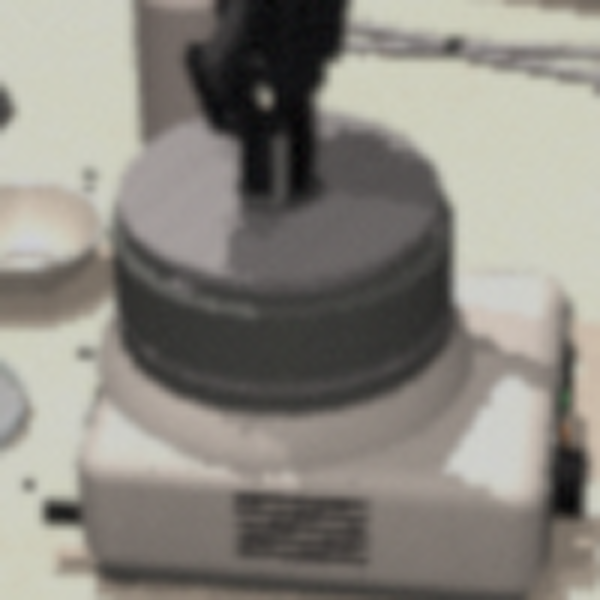

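View pics/t17.png

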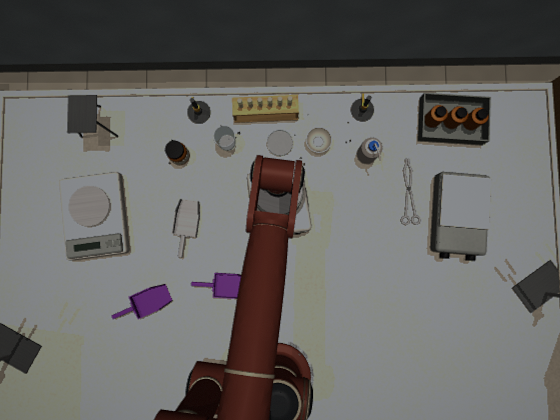

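View pics/w17.png

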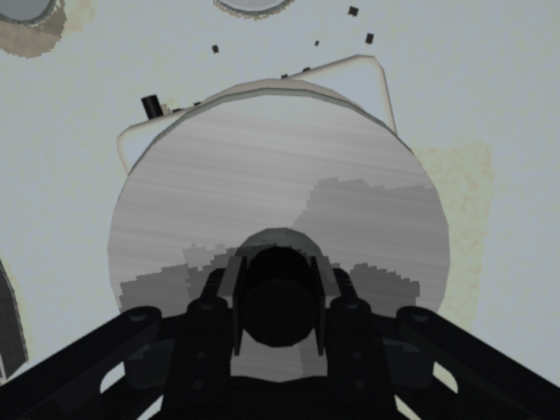

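Request:
carry_out(
  moves=[
    [[0, 0, 0, 0, 0, 0, -1], [0, 0, 0, 0, 0, 0, -1], [0, 0, 0, 0, 0, 0, -1], [0, 0, 0, 0, 0, 0, -1], [0, 0, 0, 0, 0, 0, -1], [0, 0, 0, 0, 0, 0, -1]],
  ],
)

```text
time: 23.5
tool_pos: [0.5888, -0.0085, 0.1741]
tool_rot: [0.001, -0.652, 0.758, -0.001]
contact_force: [-7.3, 0.9, 17.0]
gripper_width: 0.311
```

```bash
python3 -c "
from h import *
goto(); s=state(); f=s['contact_force'][2]; z=s['tool_pos'][2]
if 11<f<28 and abs(z-.1741)<.001: print('handing in', ticket.job_done())
"
```

```text
t 23.5 pos [ 0.5888 -0.0085  0.1741] x [-0.149 -0.989  0.   ] z [ 0.002 -0.    -1.   ] j [-0.14  0.01  1.76 -0.    1.38  1.58] F [-7.3  0.9 17. ] w 0.311
the job is handed in; nothing more can be done
handing in None
```

I tipped the scoop over the mill, set it down flat and empty within about 10 mm of where it started, and pressed the lid home. I handed the job in at 23.5 s with the gripper still pressing. One thing I could not confirm directly is that all four lumps are in the bowl.

- **Lid:** The last check put the top of the disc at about 0.170 m (0.171 m expected when home). Its slope was under 0.001 rad and the tool position was steady.
- **Push:** The steady push was about 17 N on the wrist, plus the lid's own weight. A sideways force of about 7 N in −x remained. I left it because the lid was level and steady.
- **Bystanders:** None looked moved in the last overhead picture.
- **Lumps:** During the pour I saw one lump inside the bowl. Afterwards the scoop was empty and no lump was visible anywhere on the bench or the mill. But the pictures into the bowl showed no lumps either, only a plain floor at about 0.117 m, although the floor should be near 0.083 m. The depth there was the same before the pour, so I took it that the lumps lie under what the cameras draw as the floor.

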